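# Pack the refill jars for delivery and close the keeper bar

### The arm

A 6-joint arm with a two-finger parallel gripper is mounted at the origin on the work surface. World frame = base frame: x ahead of the robot, y to its left, z up, the work surface at z = 0. Lengths are in m, angles in rad, forces in N, time in s.
With the tool pointing down it reaches from about 0.35 to 0.85 m from the base axis. Payload 8.1 kg.
Tool frame: the origin (TCP) lies on the mounting face of the last link; the fingertips stand 186 mm ahead of it and the grasp point (between the pads) lies 167 mm ahead of it; z points along the fingers, y is the line along which they close (so a half turn about z gives the same grasp; the last joint's range is limited). The gripper opens to 93 mm and grips with 3 to 60 N. Pads are 15 mm wide; open, the fingers measure 128 mm over their backs; the gripper's body (75 mm by 188 mm) begins 65 mm behind the grasp point.
Start: joints at [-1.349, 0.13, 1.488, -0, 1.523, -0.085], TCP at [0.181, -0.572, 0.405] pointing down, gripper open.
Joint ranges: [-2.96, 2.96], [-0.89, 2.26], [0.02, 2.5], [-1.34, 4.48], [0, 2.73], [-2.66, 2.66]. Speed limits (rad/s): [2.39, 2.39, 2.79, 3.14, 3.14, 3.14].

### API

Orientations are given as a rotation vector (axis times angle).
In Python, from plant import * gives the robot as it stands. The module is installed in compiled form; this text tells all that it offers.
- The arm moves only by the tool arm_command, never from a script. Its argument "increments" is a list of rows, each a list of 6 numbers: the shift along the tool's x, y, z in units of 0.2 m (1.0 is 0.2 m), then the turn, a rotation vector about the tool's x, y, z in units of pi rad (1.0 is pi rad). A call has exactly 5 rows; each row is the pose to reach, as a shift and turn from the pose commanded when the call began, along the tool's axes at that moment, turning the shorter way round; what a row does not reach only later rows make up. A row lasts 1/8 s, in which the tool goes at most 62.5 mm and 10.7 degrees, less where a joint would pass 70% of its speed; a pose out of reach is approached as far as the arm can. A call with a number of a shift or a turn outside -1 to 1 is refused whole. A call with a gripper value outside its range is refused whole. "fingers" is the closure, from -1 (fully open) to 1 (shut), set as the call begins (left out, the last holds). The fingers move at their own pace and stop on an object; "force" is the grip in N (left out, the last holds). Time passes only in rows, so rows that repeat a pose let the fingers close, or fill a call up. It gives the time, the measured TCP pose, the force, the opening and the grip force at its end, in the units of the state.
- read_state(): the state, without advancing time (a new reading comes with each control period).
- read_camera(name): name is "scene" or "top"; returns a dict with "image" (420x560x3 uint8, red, green, blue), "fx", "fy", "cx", "cy" (pixels), "T" (4x4, takes a point from camera to world coordinates). Camera axes: x right, y down, z forward; pixel columns grow to the right and rows downward; lengths in m; the calibration is good to about 2 mm. A picture is of the moment at which its call begins. There is no depth.
- close_job(): hands the job in; it is judged then, once.
The state is a dict: "t": time; "q": joint angles; "dq": joint speeds; "joint_torque": joint torques, N m; "tool_pos": TCP position; "orientation": TCP orientation; "force": force on the tool from outside, world axes, zero at the start; "wrist_torque": the same for the moment, N m; "opening": finger opening in m; "gripper_force": force on a finger pad.
Only numpy, scipy, OpenCV 4.12 (cv2) and the standard library are available. Lean on these libraries where they do the work, as an engineer would, in place of code of your own. Each camera call takes 0.05 s, during which the arm holds its last target. There are 200 camera calls.

### The job

Get this customer's refill jars ready for the delivery van: stand every jar on the belt upright in the trough of the grey carrier, find the blue screw lids that are loose and turn them clockwise until they are fully tight (white mark over the red mark). When all the jars are in and all the lids are tight, swing the yellow keeper bar over the lids and press it down past its spring catch so that it stays fully shut; leave the other goods on the belt alone.

Things in the scene. Friction and masses are not known exactly. Their poses are not given: they have to be found in the camera images.
- carrier: grey steel carrier, fixed. Origin: centre of its underside; x towards its hinge side, y along the trough, z up. Trough 76 mm wide inside (x), 406 long (y), floor 4 mm up, long walls 3 thick, 26 high; room for five jars in a row 76 mm apart. End plates at y = +-203 to 206: 50 mm high, 110 high where x is 0 to 60. Detent: a brass spring ball in the y = +203 plate at x = 8, z = 105
- keeper (a joint): hinge of the yellow keeper bar, rad: 0 = fully shut (level over the lids, past the spring ball, on its stop); grows as the bar swings up, over and back, to 3.95 (open, hanging down behind the carrier). Friction of 0.15 N m keeps it where it is left. Pressed down from above it meets the ball at about 0.3; some 8 N on the bar snaps it past, to 0, and 12 N upwards would free it
- keeper_bar (a point): middle of the keeper bar, on its axis: a round 10 mm bar along the carrier's y, 392 mm long, with a red rubber sleeve (15 mm thick, 120 long) about this point; two arms at its ends carry it 50 mm from the hinge axis. Shut, it lies over the middle of the trough, 98 mm above the carrier's underside, 12 mm above the lid tops
- keeper_hinge (a point): point on the keeper bar's hinge axis at mid length, fixed on the carrier: in the carrier's frame x = 50, y = 0, z = 98 mm; the hinge axis runs along the carrier's y
- jar_a_mid (a point): refill jar of kidney beans (dark red): clear square body 66 x 66 mm, 64 high; blue round screw lid 48 mm across, from 66 to 82 mm above the foot; about 0.4 kg; may be absent. The point is on its upright axis, 41 mm above its foot; z up, x and y square to its sides; the red shoulder mark is at its +x side
- lid_a (a joint): screw lid of jar a, rad: 0 = fully tight (on its stop, its white mark over the red mark on the shoulder); it grows as the lid is unscrewed (anticlockwise from above), up to 1.7. The lid never comes off and keeps its height. Turning takes 0.05 N m: on the belt the jar may turn along, in the carrier the trough walls hold it after 0.2 rad
- jar_b_mid (a point): refill jar of red lentils (orange-red): clear square body 66 x 66 mm, 64 high; blue round screw lid 48 mm across, from 66 to 82 mm above the foot; about 0.4 kg; may be absent. The point is on its upright axis, 41 mm above its foot; z up, x and y square to its sides; the red shoulder mark is at its +x side
- lid_b (a joint): screw lid of jar b, rad: 0 = fully tight (on its stop, its white mark over the red mark on the shoulder); it grows as the lid is unscrewed (anticlockwise from above), up to 1.7. The lid never comes off and keeps its height. Turning takes 0.05 N m: on the belt the jar may turn along, in the carrier the trough walls hold it after 0.2 rad
- jar_c_mid (a point): refill jar of pasta (straw yellow): clear square body 66 x 66 mm, 64 high; blue round screw lid 48 mm across, from 66 to 82 mm above the foot; about 0.4 kg; may be absent. The point is on its upright axis, 41 mm above its foot; z up, x and y square to its sides; the red shoulder mark is at its +x side
- lid_c (a joint): screw lid of jar c, rad: 0 = fully tight (on its stop, its white mark over the red mark on the shoulder); it grows as the lid is unscrewed (anticlockwise from above), up to 1.7. The lid never comes off and keeps its height. Turning takes 0.05 N m: on the belt the jar may turn along, in the carrier the trough walls hold it after 0.2 rad
- jar_d_mid (a point): refill jar of coffee beans (dark brown): clear square body 66 x 66 mm, 64 high; blue round screw lid 48 mm across, from 66 to 82 mm above the foot; about 0.4 kg; may be absent. The point is on its upright axis, 41 mm above its foot; z up, x and y square to its sides; the red shoulder mark is at its +x side
- lid_d (a joint): screw lid of jar d, rad: 0 = fully tight (on its stop, its white mark over the red mark on the shoulder); it grows as the lid is unscrewed (anticlockwise from above), up to 1.7. The lid never comes off and keeps its height. Turning takes 0.05 N m: on the belt the jar may turn along, in the carrier the trough walls hold it after 0.2 rad
- jar_e_mid (a point): refill jar of rice (off-white): clear square body 66 x 66 mm, 64 high; blue round screw lid 48 mm across, from 66 to 82 mm above the foot; about 0.4 kg; may be absent. The point is on its upright axis, 41 mm above its foot; z up, x and y square to its sides; the red shoulder mark is at its +x side
- lid_e (a joint): screw lid of jar e, rad: 0 = fully tight (on its stop, its white mark over the red mark on the shoulder); it grows as the lid is unscrewed (anticlockwise from above), up to 1.7. The lid never comes off and keeps its height. Turning takes 0.05 N m: on the belt the jar may turn along, in the carrier the trough walls hold it after 0.2 rad
- jar_f_mid (a point): refill jar of split peas (green): clear square body 66 x 66 mm, 64 high; blue round screw lid 48 mm across, from 66 to 82 mm above the foot; about 0.4 kg; may be absent. The point is on its upright axis, 41 mm above its foot; z up, x and y square to its sides; the red shoulder mark is at its +x side
- lid_f (a joint): screw lid of jar f, rad: 0 = fully tight (on its stop, its white mark over the red mark on the shoulder); it grows as the lid is unscrewed (anticlockwise from above), up to 1.7. The lid never comes off and keeps its height. Turning takes 0.05 N m: on the belt the jar may turn along, in the carrier the trough walls hold it after 0.2 rad
- divider_mid (a point): bystander: red plastic lane divider, bar 300 x 36 x 36 mm, standing or lying on the belt; the point is its centre
- can_mid (a point): bystander: tin can with yellow label, 74 mm across, 108 mm high, standing or lying on the belt; the point is its centre
- water_mid (a point): bystander: green bottle, 72 mm across, 210 mm high, standing or lying on the belt; the point is its centre
- tea_mid (a point): bystander: brown carton 70 x 130 x 75 mm, standing or lying on the belt; the point is its centre
Mind the look-alikes: they are no part of the job. What is shaped like the part that bears jar_b_mid but purple is not meant.

How it is judged:
On the way, in this order (a step that is already met when the one before it is completed fails the run):
1. every jar stands upright in the carrier with its lid fully tight, the keeper bar still open (x of jar_a_mid in the frame of carrier between -0.012 and 0.012 m and y of jar_a_mid in the frame of carrier between -0.175 and 0.175 m and z of jar_a_mid in the frame of carrier between 0.036 and 0.052 m and angle between each of jar_a_mid, jar_b_mid, jar_c_mid, jar_d_mid, jar_e_mid, jar_f_mid's own z axis and vertical below 0.12 rad and value of joint each of lid_a, lid_b, lid_c, lid_d, lid_e, lid_f below 0.12 rad and x of jar_b_mid in the frame of carrier between -0.012 and 0.012 m and y of jar_b_mid in the frame of carrier between -0.175 and 0.175 m and z of jar_b_mid in the frame of carrier between 0.036 and 0.052 m and x of jar_c_mid in the frame of carrier between -0.012 and 0.012 m and y of jar_c_mid in the frame of carrier between -0.175 and 0.175 m and z of jar_c_mid in the frame of carrier between 0.036 and 0.052 m and x of jar_d_mid in the frame of carrier between -0.012 and 0.012 m and y of jar_d_mid in the frame of carrier between -0.175 and 0.175 m and z of jar_d_mid in the frame of carrier between 0.036 and 0.052 m and x of jar_e_mid in the frame of carrier between -0.012 and 0.012 m and y of jar_e_mid in the frame of carrier between -0.175 and 0.175 m and z of jar_e_mid in the frame of carrier between 0.036 and 0.052 m and x of jar_f_mid in the frame of carrier between -0.012 and 0.012 m and y of jar_f_mid in the frame of carrier between -0.175 and 0.175 m and z of jar_f_mid in the frame of carrier between 0.036 and 0.052 m and value of joint keeper above 0.5 rad), for 0.2 s.
2. the keeper bar is shut past its catch (value of joint keeper below 0.09 rad), for 0.2 s.
At the end, for the whole second after the job is handed in: every jar present stands on the floor of the carrier's trough (within 12 mm of its middle line, tilt under 0.12 rad), every lid is within 0.12 rad of fully tight, the keeper bar is within 0.09 rad of shut (past its catch) and at rest (x of jar_a_mid in the frame of carrier between -0.012 and 0.012 m and y of jar_a_mid in the frame of carrier between -0.175 and 0.175 m and z of jar_a_mid in the frame of carrier between 0.036 and 0.052 m and angle between each of jar_a_mid, jar_b_mid, jar_c_mid, jar_d_mid, jar_e_mid, jar_f_mid's own z axis and vertical below 0.12 rad and value of joint each of lid_a, lid_b, lid_c, lid_d, lid_e, lid_f below 0.12 rad and x of jar_b_mid in the frame of carrier between -0.012 and 0.012 m and y of jar_b_mid in the frame of carrier between -0.175 and 0.175 m and z of jar_b_mid in the frame of carrier between 0.036 and 0.052 m and x of jar_c_mid in the frame of carrier between -0.012 and 0.012 m and y of jar_c_mid in the frame of carrier between -0.175 and 0.175 m and z of jar_c_mid in the frame of carrier between 0.036 and 0.052 m and x of jar_d_mid in the frame of carrier between -0.012 and 0.012 m and y of jar_d_mid in the frame of carrier between -0.175 and 0.175 m and z of jar_d_mid in the frame of carrier between 0.036 and 0.052 m and x of jar_e_mid in the frame of carrier between -0.012 and 0.012 m and y of jar_e_mid in the frame of carrier between -0.175 and 0.175 m and z of jar_e_mid in the frame of carrier between 0.036 and 0.052 m and x of jar_f_mid in the frame of carrier between -0.012 and 0.012 m and y of jar_f_mid in the frame of carrier between -0.175 and 0.175 m and z of jar_f_mid in the frame of carrier between 0.036 and 0.052 m and value of joint keeper below 0.09 rad and velocity of joint keeper between -0.05 and 0.05 rad/s); the robot touches nothing.
It fails at once if a bystander (divider, can, bottle, carton) is pushed more than 30 mm (distance of any of divider_mid, can_mid, water_mid, tea_mid from where it was at the start of the episode above 0.03 m).
Of jar_a, jar_b, jar_c, jar_d, jar_e, jar_f only 4 to 5 are there at a start; the rules pass over those that are not, and their reading is None.
At some moment in a run one of jar_a, jar_b, jar_c, jar_d, jar_e, jar_f may be knocked a few centimetres aside while the robot is not near it.
It also fails if it takes over 210 s, if anything falls off the work surface, if the arm or the gripper's body presses on something with over 40 N, if the wrist force passes 120 N, or if a joint passes its speed limit or range.

## Working session

There is one attempt and no reset: what is moved stays moved. The work goes in short steps, Python scripts to look and compute and a tool call to move; the robot and the scene stay as the last step left them, time stands still between calls to the robot, and variables do not carry over. Pictures are saved under pics/ and viewed, at most 14 in all, crops included, and the job is handed in when it is done.

Besides the shell and the picture viewer there is one more tool, called after "Call:" as name([rows], argument=value, ...), one row to a line, values as JSON. arm_command: Moves the arm, as the interface text tells. Shifts and turns lie within -1 to 1; 1 stands for 0.2 m of shift or pi rad of turn. Its arguments: {"type":"object","properties":{"increments":{"type":"array","items":{"type":"array","items":{"type":"number","minimum":-1,"maximum":1}}},"fingers":{"type":"number"},"force":{"type":"number"}},"required":["increments"]}

```bash
mkdir -p pics; cat > h.py <<'E'
from plant import *
import numpy as np, cv2
from scipy.spatial.transform import Rotation as R
def snap(n,f):
    c=read_camera(n); cv2.imwrite(f'pics/{f}.png',c['image'][:,:,::-1]); np.savez(f'pics/{f}.npz',**c); return c
def ray(c,u,v,z):
    T=np.array(c['T']); d=T[:3,:3]@np.array([(u-c['cx'])/c['fx'],(v-c['cy'])/c['fy'],1]); o=T[:3,3]
    return o+d*(z-o[2])/d[2]
def proj(c,p):
    T=np.array(c['T']); q=T[:3,:3].T@(np.array(p)-T[:3,3]); return q[0]/q[2]*c['fx']+c['cx'],q[1]/q[2]*c['fy']+c['cy']
E
python3 - <<'E'
from h import *
for n in('scene','top'):
    c=snap(n,n+'0'); print(n,c['fx'],np.round(c['T'],3).tolist())
s=read_state();print(s['t'],s['tool_pos'],s['orientation'],s['opening'],s['force'])
E
```

```text
scene 403.72760782436933 [[-0.451, 0.698, -0.557, 1.195], [0.892, 0.354, -0.279, 0.399], [0.002, -0.623, -0.782, 1.038], [0.0, 0.0, 0.0, 1.0]]
top 487.0332376005357 [[0.022, -0.998, 0.064, 0.418], [-1.0, -0.021, 0.008, 0.06], [-0.007, -0.064, -0.998, 1.928], [0.0, 0.0, 0.0, 1.0]]
0.1 [ 0.18118603 -0.57177929  0.40378353] [-3.10305275e+00 -4.79756442e-01  1.52072105e-04] 0.09326875903186585 [ 0.2910072  -0.27702179 -1.06625947]
```

View pics/scene0.png

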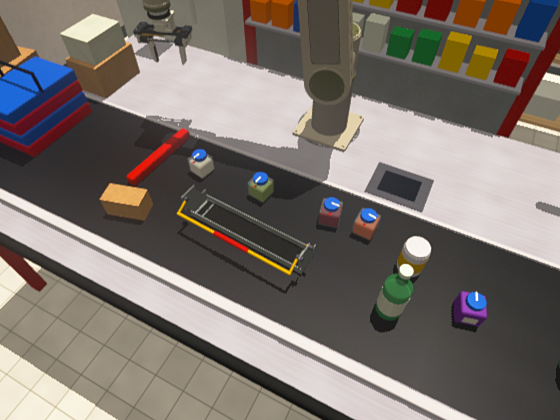

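View pics/top0.png

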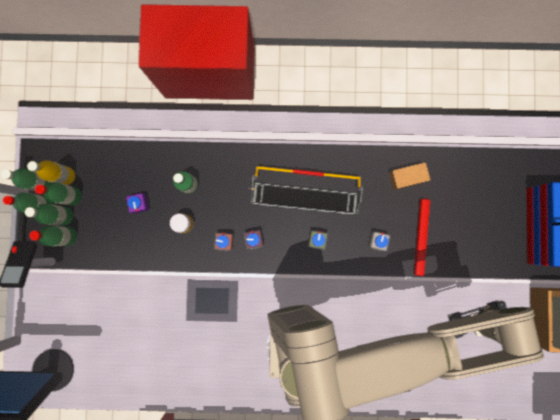

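```bash
cat >> h.py <<'E'
def lids(c,z=0.082):
    im=c['image']; hsv=cv2.cvtColor(im,cv2.COLOR_RGB2HSV)
    m=((hsv[:,:,0]>98)&(hsv[:,:,0]<118)&(hsv[:,:,1]>140)&(hsv[:,:,2]>90)).astype(np.uint8)
    n,l,s,_=cv2.connectedComponentsWithStats(m); out=[]
    for i in range(1,n):
        if 15<s[i,4]<400:
            ys,xs=np.where(l==i); h=cv2.convexHull(np.c_[xs,ys].astype(np.int32)); M=cv2.moments(h)
            if M['m00']==0: continue
            u,v=M['m10']/M['m00'],M['m01']/M['m00']; out.append((round(u,1),round(v,1),s[i,4],np.round(ray(c,u,v,z)[:2],3).tolist()))
    return out
E
python3 - <<'E'
from h import *
C={n:dict(np.load(f'pics/{n}0.npz')) for n in('scene','top')}
for n in C:
    for r in lids(C[n]): print(n,r)
def hue(c,lo,hi,s=120,v=90):
    h=cv2.cvtColor(c['image'],cv2.COLOR_RGB2HSV); return ((h[:,:,0]>=lo)&(h[:,:,0]<=hi)&(h[:,:,1]>s)&(h[:,:,2]>v)).astype(np.uint8)
rs=[]
t=C['top']['image'];s=C['scene']['image']
a=cv2.resize(t[222:257,205:400],(780,140),interpolation=cv2.INTER_CUBIC)
b=cv2.resize(t[160:220,240:370],(390,180),interpolation=cv2.INTER_CUBIC)
ss=cv2.resize(s[140:280,170:390],(390*1,248),interpolation=cv2.INTER_CUBIC)
can=np.zeros((590,800,3),np.uint8)
can[:140,:780]=a; can[145:145+270,:585]=cv2.resize(t[160:220,240:370],(585,270),interpolation=cv2.INTER_CUBIC)
for i,(u,v) in enumerate([(201,162),(261,185),(331,210),(367,221)]):
    can[420:580,i*165:i*165+160]=cv2.resize(s[v-20:v+20,u-20:u+20],(160,160),interpolation=cv2.INTER_CUBIC)
cv2.imwrite('pics/mos.png',can[:,:,::-1])
E
```

```text
scene (295.4, 11.7, np.int32(69), [-0.64, -0.453])
scene (546.8, 2.4, np.int32(136), [-1.319, 0.654])
scene (35.9, 120.8, np.int32(361), [0.55, -0.936])
scene (198.6, 153.9, np.int32(108), [0.426, -0.306])
scene (260.2, 177.1, np.int32(130), [0.425, -0.068])
scene (331.4, 203.5, np.int32(148), [0.423, 0.18])
scene (368.3, 214.5, np.int32(158), [0.413, 0.296])
scene (475.9, 300.7, np.int32(251), [0.555, 0.636])
top (555.3, 201.3, np.int32(324), [0.592, -0.964])
top (133.9, 202.1, np.int32(100), [0.556, 0.636])
top (555.5, 245.4, np.int32(331), [0.426, -0.962])
top (252.6, 239.4, np.int32(93), [0.423, 0.18])
top (318.2, 239.6, np.int32(88), [0.428, -0.068])
top (222.2, 241.2, np.int32(84), [0.414, 0.295])
top (381.2, 241.1, np.int32(88), [0.428, -0.307])
```

View pics/mos.png

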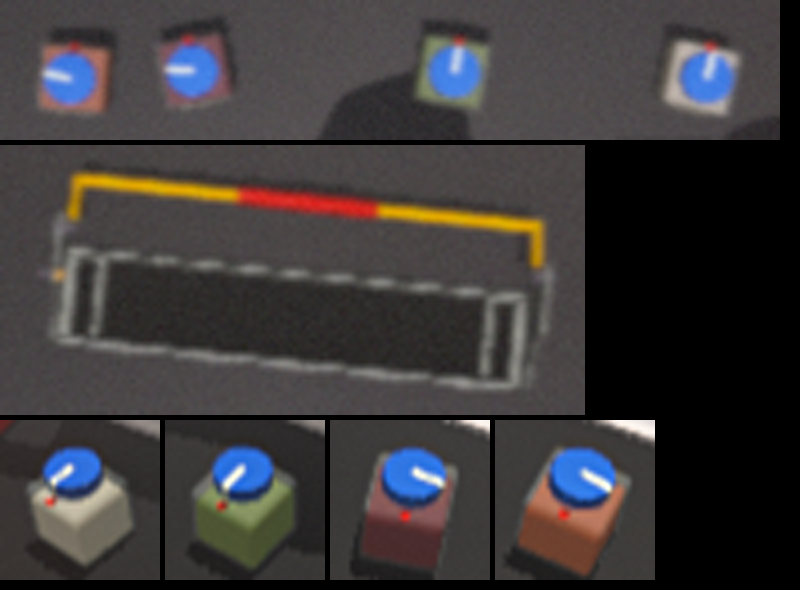

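```bash
python3 - <<'E'
from h import *
C={n:dict(np.load(f'pics/{n}0.npz')) for n in('scene','top')}
roi={'top':(160,220,240,370),'scene':(180,280,170,320)}
for n,c in C.items():
    a,b,l,r=roi[n]; h=cv2.cvtColor(c['image'],cv2.COLOR_RGB2HSV)[a:b,l:r]
    H,S,V=[h[:,:,i].astype(int) for i in range(3)]
    red=((H<5)|(H>174))&(S>150)&(V>100); yel=(H>18)&(H<30)&(S>150)&(V>120)
    ys,xs=np.where(red); print(n,'sleeve',ray(c,xs.mean()+l,ys.mean()+a,.062),len(xs))
    ys,xs=np.where(red|yel); P=np.array([ray(c,x+l,y+a,.062)[:2] for x,y in zip(xs,ys)])
    print(' yellow y range',P[:,1].min(),P[:,1].max())
    vx,vy,x0,y0=cv2.fitLine(P.astype(np.float32),cv2.DIST_HUBER,0,.002,.01).ravel(); print(' bar line dir',vx,vy,x0,y0,'yaw',np.arctan2(-vx/np.sign(vy),abs(vy)))
    if n=='top':
        g=(S<60)&(V>105); ys,xs=np.where(g); P=np.array([ray(c,x+l,y+a,.026)[:2] for x,y in zip(xs,ys)])
        print(' grey',len(P),P.min(0),P.max(0)); rc=cv2.minAreaRect(P.astype(np.float32)); print(rc)
        yaw=-0.09
        for yaw in(-.12,-.1,-.08,-.06):
            ax=np.array([np.cos(yaw),np.sin(yaw)]); d=P@ax; hh,e=np.histogram(d,bins=np.arange(d.min(),d.max(),.004)); print(yaw,np.round(e[0],3),hh)
        # jar & marks at z=.082
# lid angles from white/red marks (top view)
c=C['top']
for u,v,name in((222,241,'b'),(253,239,'a'),(318,240,'f'),(381,241,'e')):
    p=c['image'][v-14:v+15,u-14:u+15]; big=cv2.resize(p,None,fx=4,fy=4,interpolation=cv2.INTER_CUBIC); h=cv2.cvtColor(big,cv2.COLOR_RGB2HSV).astype(int)
    ix=np.indices(h.shape[:2]); U=(ix[1]+.5)/4-.5+u-14; W=(ix[0]+.5)/4-.5+v-14
    L=[r for r in lids(c) if abs(r[0]-u)<5 and abs(r[1]-v)<5][0]; o=np.array(L[3])
    disc=(np.hypot(U-L[0],W-L[1])<6); wt=disc&(h[:,:,1]<110)&(h[:,:,2]>150); rd=((h[:,:,0]<6)|(h[:,:,0]>172))&(h[:,:,1]>140)&(np.hypot(U-L[0],W-L[1])<11)&(W<v-3)
    out=[]
    w=ray(c,U[wt].mean(),W[wt].mean(),.082)[:2]-o; r=ray(c,U[rd].mean(),W[rd].mean(),.065)[:2]-o if rd.any() else np.nan*o
    print(name,o,'white',np.round(w,3),np.arctan2(w[1],w[0]),'red',np.round(r,3),np.arctan2(r[1],r[0]),wt.sum(),rd.sum())
E
```

```text
scene sleeve [ 0.67010527 -0.03166037  0.062     ] 211
 yellow y range -0.2442516926389039 0.17066835894051144
 bar line dir 0.08361586 0.99649805 0.66872585 -0.07381841 yaw -0.083713606
top sleeve [ 0.68659141 -0.0261572   0.062     ] 125
 yellow y range -0.22715225598539598 0.17821163637230622
 bar line dir 0.086248234 0.9962737 0.68985474 0.030944306 yaw -0.08635552
 grey 348 [ 0.53400531 -0.24070087] [0.67251766 0.19462111]
((0.6002705693244934, -0.020699143409729004), (0.43390798568725586, 0.1103115975856781), 85.27999877929688)
-0.12 0.538 [21 35 40 29 11  6  7  7  7  6  6  7  8  9  8  7  9  8 10 12 15 20 25 20
  5  2  2  1  1  2]
-0.1 0.542 [31 68 28  8  8  7  8  6  4  5  7  8  9  9  9  9 11  7  7 11 20 42 10  1
  3  2  3  4  2]
-0.08 0.545 [66 54  7  9  9  8  7  4  4  6  7  9  9 10 12  9  9  6  6 14 43 24  0  1
  3  5  4]
-0.06 0.543 [30 53 38 11  9 10  7  5  5  5  6  7  8 10 12 10  8  7  7 10 19 33 22  0
  1  3  4  4  2]
b [0.414 0.295] white [0.002 0.009] 1.3777881876872637 red [ 0.031 -0.001] -0.03627888796998263 245 39
a [0.423 0.18 ] white [0.002 0.011] 1.4239891994063547 red [0.031 0.006] 0.19652350105050262 241 39
f [ 0.428 -0.068] white [ 0.011 -0.002] -0.20463400753215988 red [ 0.031 -0.006] -0.1808034624940963 240 26
e [ 0.428 -0.307] white [ 0.011 -0.002] -0.2119984018022857 red [ 0.032 -0.007] -0.20839258599768404 253 27
```

```bash
cat >> h.py <<'E'
def tri(pairs):
    A=np.zeros((3,3));b=np.zeros(3)
    for c,u,v in pairs:
        T=np.array(c['T']);d=T[:3,:3]@np.array([(u-c['cx'])/c['fx'],(v-c['cy'])/c['fy'],1]);d/=np.linalg.norm(d);M=np.eye(3)-np.outer(d,d);A+=M;b+=M@T[:3,3]
    p=np.linalg.solve(A,b); return p
E
python3 - <<'E'
from h import *
C={n:dict(np.load(f'pics/{n}0.npz')) for n in('scene','top')}
roi={'top':(160,220,240,370),'scene':(180,280,170,320)}
q=[];ends={}
for n,c in C.items():
    a,b,l,r=roi[n]; h=cv2.cvtColor(c['image'],cv2.COLOR_RGB2HSV)[a:b,l:r]
    H,S,V=[h[:,:,i].astype(int) for i in range(3)]
    red=((H<5)|(H>174))&(S>150)&(V>100); yel=(H>16)&(H<32)&(S>120)&(V>100)
    k,lab,st,ce=cv2.connectedComponentsWithStats(red.astype(np.uint8)); print(n,st[1:].tolist())
    i=1+st[1:,4].argmax(); ys,xs=np.where(lab==i); rc=cv2.minAreaRect(np.c_[xs,ys].astype(np.float32)); print(rc); q.append((c,rc[0][0]+l,rc[0][1]+a))
    ys,xs=np.where(yel); print(' yel px',l+xs.min(),l+xs.max(),a+ys.min(),a+ys.max())
p=tri(q); print('sleeve',p,[np.round(np.subtract(proj(c,p),(u,v)),2) for c,u,v in q])
c=C['top']
for xc,yc in ((.592,-.022),):
    for yaw in(-.085,):
        pass
# hypotheses: sleeve on circle; wall mid from grey histogram
E
```

```text
scene [[84, 6, 2, 1, 2], [43, 50, 36, 23, 209]]
((60.44267272949219, 61.10508728027344), (37.74951171875, 5.506800174713135), 28.610462188720703)
 yel px 176 307 200 274
top [[54, 9, 30, 7, 125]]
((68.29878234863281, 12.310976028442383), (29.1539249420166, 4.306830406188965), 6.340191841125488)
 yel px 253 360 166 188
sleeve [ 0.68274861 -0.02508404  0.08089623] [array([-0.6 , -0.01]), array([-0.39,  0.22])]
```

```bash
cat >> h.py <<'E'
def Rpsi(psi): return R.from_matrix(np.array([[np.cos(psi),np.sin(psi),0],[np.sin(psi),-np.cos(psi),0],[0,0,-1]]))
CC=np.array([.5882,-.0168]); CY=-.085
def slot(y): return CC+y*np.array([-np.sin(CY),np.cos(CY)])
def plan(wps,start=None):
    """wps: list of (x,y,z,psi) -> one row per waypoint, each relative to the one before (tool axes, tool units)"""
    s=read_state(); p,r=(np.array(s['tool_pos']),R.from_rotvec(s['orientation'])) if start is None else start
    print('now',np.round(p,4),'t',round(s['t'],2),'open',round(s['opening'],4),'F',np.round(s['force'],1))
    for w in wps:
        d=r.inv().apply(np.array(w[:3])-p)/.2; t=(r.inv()*Rpsi(w[3])).as_rotvec()/np.pi
        d=np.round(d,3); t=np.round(t,3); print(np.round(w,3).tolist(),'->',d.tolist()+t.tolist())
        p=p+r.apply(d*.2); r=r*R.from_rotvec(t*np.pi)
E
python3 - <<'E'
from h import *
C={n:dict(np.load(f'pics/{n}0.npz')) for n in('scene','top')}
ax=np.array([np.cos(CY),np.sin(CY)]); ay=np.array([-np.sin(CY),np.cos(CY)])
for n,(a,b,l,r) in {'top':(160,225,240,370),'scene':(180,290,170,330)}.items():
    c=C[n]; h=cv2.cvtColor(c['image'],cv2.COLOR_RGB2HSV)[a:b,l:r].astype(int); g=(h[:,:,1]<60)&(h[:,:,2]>100)
    ys,xs=np.where(g); P=np.array([ray(c,x+l,y+a,.026)[:2]-CC for x,y in zip(xs,ys)]); X,Y=P@ax,P@ay
    for nm,x0 in(('near',-.0395),('far',.0395)):
        k=(abs(X-x0)<.012)&(abs(Y)<.15); print(n,nm,k.sum(),'x',np.round(np.median(X[k]),4) if k.any() else'','slope',np.round(np.polyfit(Y[k],X[k],1),4) if k.sum()>5 else '')
        hh,e=np.histogram(X[abs(Y)<.15],bins=np.arange(-.07,.08,.005)); 
    print(hh.tolist())
x,y=slot(-.13); e=(.428,-.3065)
plan([(.3,-.44,.33,1.0),(*e,.31,1.36),(*e,.217,1.36),(*e,.33,1.36),(x,y,.33,1.486),(x,y,.224,1.486),(x,y,.31,1.486)])
E
```

```text
top near 95 x -0.0392 slope [-0.001  -0.0395]
top far 55 x 0.0407 slope [0.0004 0.0402]
[0, 0, 0, 0, 0, 34, 61, 0, 0, 0, 0, 0, 0, 0, 0, 0, 0, 0, 0, 0, 0, 15, 40, 0, 0, 0, 0, 0, 0, 0]
scene near 129 x -0.0416 slope [ 0.0002 -0.0416]
scene far 150 x 0.0374 slope [-0.0004  0.0374]
[0, 0, 0, 0, 0, 102, 27, 0, 0, 0, 0, 0, 0, 0, 0, 0, 0, 0, 0, 0, 10, 135, 5, 0, 0, 0, 0, 0, 0, 0]
now [ 0.1812 -0.5718  0.4038] t 0.1 open 0.0933 F [ 0.3 -0.3 -1.1]
[0.3, -0.44, 0.33, 1.0] -> [0.765, -0.448, 0.37, -0.0, -0.0, -0.221]
[0.428, -0.306, 0.31, 1.36] -> [0.907, 0.179, 0.101, -0.0, -0.0, -0.114]
[0.428, -0.306, 0.217, 1.36] -> [-0.0, 0.001, 0.465, -0.0, -0.0, -0.0]
[0.428, -0.306, 0.33, 1.36] -> [0.001, -0.001, -0.565, -0.0, -0.0, -0.0]
[0.577, -0.146, 0.33, 1.486] -> [0.939, 0.561, 0.001, -0.0, -0.0, -0.04]
[0.577, -0.146, 0.224, 1.486] -> [-0.001, 0.0, 0.53, -0.0, -0.001, -0.0]
[0.577, -0.146, 0.31, 1.486] -> [-0.0, 0.0, -0.43, -0.0, 0.0, -0.0]
```

Call:
arm_command([
  [0.765, -0.448, 0.37, 0, 0, -0.221],
  [0.765, -0.448, 0.37, 0, 0, -0.221],
  [0.765, -0.448, 0.37, 0, 0, -0.221],
  [0.765, -0.448, 0.37, 0, 0, -0.221],
  [0.765, -0.448, 0.37, 0, 0, -0.221],
], fingers=-1, force=20)

```text
t: 0.72
tool_pos: [0.3004, -0.4396, 0.33]
orientation: [-2.754, -1.508, 0.0]
force: [-0.4, 0.1, -0.2]
opening: 0.0926
gripper_force: 0.0
```

Call:
arm_command([
  [0.907, 0.179, 0.101, 0, 0, -0.114],
  [0.907, 0.179, 0.101, 0, 0, -0.114],
  [0.907, 0.179, 0.101, 0, 0, -0.114],
  [0.907, 0.179, 0.101, 0, 0, -0.114],
  [0.907, 0.179, 0.101, 0, 0, -0.114],
])

```text
t: 1.35
tool_pos: [0.4278, -0.3078, 0.3109]
orientation: [2.445, 1.972, -0.001]
force: [0.3, 0.9, -0.2]
opening: 0.093
gripper_force: 0.0
```

```bash
python3 - <<'E'
from h import *
c=snap('top','t1'); d=snap('scene','s1')
for n,q in(('t',c),('s',d)):
    print(n,[r for r in lids(q) if .3<r[3][0]<.6 and abs(r[3][1])<.5])
x,y=slot(-.13); e=(.428,-.3065)
plan([(*e,.217,1.36),(*e,.33,1.36),(x,y,.33,1.486),(x,y,.224,1.486),(x,y,.31,1.486)])
E
```

```text
t [(252.6, 239.5, np.int32(94), [0.423, 0.18]), (318.1, 239.7, np.int32(89), [0.428, -0.068]), (222.2, 241.2, np.int32(84), [0.414, 0.295])]
s [(198.7, 154.2, np.int32(90), [0.427, -0.305]), (260.0, 177.4, np.int32(128), [0.427, -0.068]), (331.3, 203.4, np.int32(151), [0.423, 0.18]), (368.3, 214.5, np.int32(158), [0.413, 0.296])]
now [ 0.4272 -0.3084  0.3109] t 1.45 open 0.093 F [-0.5  0.2 -1. ]
[0.428, -0.306, 0.217, 1.36] -> [0.011, 0.002, 0.47, 0.0, 0.0, -0.001]
[0.428, -0.306, 0.33, 1.36] -> [-0.001, -0.0, -0.565, 0.0, 0.0, -0.0]
[0.577, -0.146, 0.33, 1.486] -> [0.94, 0.561, -0.001, 0.0, 0.0, -0.04]
[0.577, -0.146, 0.224, 1.486] -> [0.0, -0.0, 0.53, 0.0, 0.0, -0.0]
[0.577, -0.146, 0.31, 1.486] -> [-0.0, -0.0, -0.43, 0.0, 0.0, -0.0]
```

Call:
arm_command([
  [0, 0, 0.2, 0, 0, 0],
  [0, 0, 0.35, 0, 0, 0],
  [0, 0, 0.465, 0, 0, 0],
  [0, 0, 0.465, 0, 0, 0],
  [0, 0, 0.465, 0, 0, 0],
])

```text
t: 2.08
tool_pos: [0.4279, -0.3081, 0.2187]
orientation: [2.444, 1.971, 0.0]
force: [-0.4, 0.1, 0.9]
opening: 0.0929
gripper_force: 0.0
```

Call:
arm_command([
  [0, 0, 0, 0, 0, 0],
  [0, 0, 0, 0, 0, 0],
  [0, 0, 0, 0, 0, 0],
  [0, 0, 0, 0, 0, 0],
  [0, 0, 0, 0, 0, 0],
], fingers=1, force=20)

```text
t: 2.7
tool_pos: [0.4279, -0.3069, 0.2179]
orientation: [-2.443, -1.975, 0.001]
force: [-3.7, 2.0, 5.9]
opening: 0.0654
gripper_force: 20.0
```

Call:
arm_command([
  [0, 0, -0.1, 0, 0, 0],
  [0, 0, -0.3, 0, 0, 0],
  [0, 0, -0.5, 0, 0, 0],
  [0, 0, -0.565, 0, 0, 0],
  [0, 0, -0.565, 0, 0, 0],
])

```text
t: 3.32
tool_pos: [0.4281, -0.3069, 0.3302]
orientation: [2.443, 1.974, 0.0]
force: [0.4, -0.5, -5.3]
opening: 0.066
gripper_force: 20.0
```

Call:
arm_command([
  [0.235, 0.14, 0, 0, 0, -0.01],
  [0.47, 0.28, 0, 0, 0, -0.02],
  [0.705, 0.42, 0, 0, 0, -0.03],
  [0.94, 0.561, 0, 0, 0, -0.04],
  [0.94, 0.561, 0, 0, 0, -0.04],
])

```text
t: 3.95
tool_pos: [0.5783, -0.1431, 0.327]
orientation: [-2.306, -2.127, 0.001]
force: [-1.2, -0.4, -4.6]
opening: 0.0656
gripper_force: 20.0
```

Call:
arm_command([
  [0, 0, 0.1, 0, 0, 0],
  [0, 0, 0.25, 0, 0, 0],
  [0, 0, 0.36, 0, 0, 0],
  [0, 0, 0.36, 0, 0, 0],
  [0, 0, 0.36, 0, 0, 0],
])

```text
t: 4.58
tool_pos: [0.5767, -0.1474, 0.2582]
orientation: [-2.316, -2.122, 0.001]
force: [0.3, 0.9, -4.6]
opening: 0.0659
gripper_force: 20.0
```

```bash
python3 - <<'E'
from h import *
c=snap('top','t2'); d=snap('scene','s2')
for n,q in(('t',c),('s',d)): print(n,[r for r in lids(q,.116) if .3<r[3][0]<.7 and abs(r[3][1])<.5])
plan([])
can=np.zeros((300,800,3),np.uint8)
can[:300,:390]=cv2.resize(c['image'][150:250,240:370],(390,300)); can[:300,400:]=cv2.resize(d['image'][150:285,150:330],(400,300)); cv2.imwrite('pics/m2.png',can[:,:,::-1])
E
```

```text
t [(252.6, 239.5, np.int32(95), [0.423, 0.177]), (222.2, 241.2, np.int32(84), [0.414, 0.29])]
s [(260.0, 177.5, np.int32(108), [0.454, -0.051]), (215.5, 193.1, np.int32(68), [0.572, -0.14]), (331.3, 203.4, np.int32(151), [0.451, 0.188]), (368.3, 214.5, np.int32(158), [0.441, 0.299])]
now [ 0.5774 -0.1473  0.2596] t 4.67 open 0.0654 F [ 0.4  0.1 -4.3]
```

View pics/m2.png

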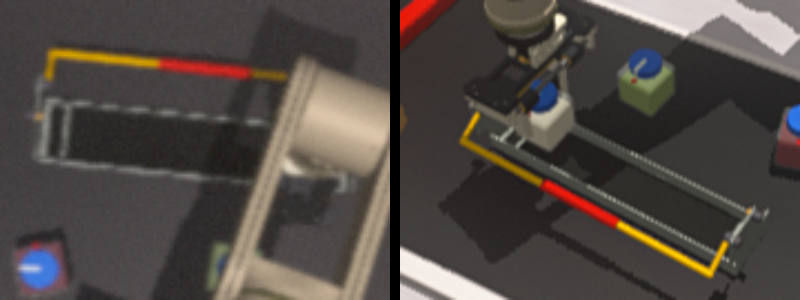

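Call:
arm_command([
  [0, 0, 0.04, 0, 0, 0],
  [0, 0, 0.08, 0, 0, 0],
  [0, 0, 0.12, 0, 0, 0],
  [0, 0, 0.15, 0, 0, 0],
  [0, 0, 0.175, 0, 0, 0],
])

```text
t: 5.3
tool_pos: [0.5771, -0.1466, 0.2229]
orientation: [-2.314, -2.124, 0.0]
force: [-0.8, -0.1, -5.0]
opening: 0.0656
gripper_force: 20.0
```

Call:
arm_command([
  [0, 0, 0.01, 0, 0, 0],
  [0, 0, 0.01, 0, 0, 0],
  [0, 0, 0.01, 0, 0, 0],
  [0, 0, 0.01, 0, 0, 0],
  [0, 0, 0.01, 0, 0, 0],
])

```text
t: 5.92
tool_pos: [0.5773, -0.1467, 0.222]
orientation: [2.315, 2.124, 0.0]
force: [-5.3, 2.2, 5.7]
opening: 0.0658
gripper_force: 20.0
```

Call:
arm_command([
  [0, 0, 0, 0, 0, 0],
  [0, 0, 0, 0, 0, 0],
  [0, 0, 0, 0, 0, 0],
  [0, 0, -0.2, 0, 0, 0],
  [0, 0, -0.5, 0, 0, 0],
], fingers=-1)

```text
t: 6.55
tool_pos: [0.5762, -0.1464, 0.32]
orientation: [-2.312, -2.121, 0.004]
force: [0.4, 0.3, -0.1]
opening: 0.0931
gripper_force: 0.0
```

Call:
arm_command([
  [-0.1, -0.3, 0, 0, 0, 0],
  [-0.2, -0.6, 0, 0, 0, 0],
  [-0.3, -0.8, 0, 0, 0, 0],
  [-0.3, -0.8, 0, 0, 0, 0],
  [-0.3, -0.8, 0, 0, 0, 0],
])

```text
t: 7.18
tool_pos: [0.413, -0.1929, 0.322]
orientation: [2.315, 2.122, 0.001]
force: [-0.1, -0.6, 0.5]
opening: 0.0935
gripper_force: 0.0
```

```bash
python3 - <<'E'
from h import *
c=snap('top','t3'); d=snap('scene','s3')
for n,q in(('t',c),('s',d)): print(n,[r for r in lids(q,.082) if .3<r[3][0]<.7 and abs(r[3][1])<.5])
print([r for r in lids(c,.086) if abs(r[3][0]-.577)<.02], slot(-.13))
f=(.428,-.068); x,y=slot(-.045)
s=read_state()
plan([(*f,.32,1.39),(*f,.217,1.39),(*f,.33,1.39),(x,y,.33,1.486),(x,y,.221,1.486),(x,y,.32,1.486)])
E
```

```text
t [(339.0, 200.2, np.int32(71), [0.579, -0.145]), (252.6, 239.4, np.int32(94), [0.423, 0.18]), (317.9, 239.5, np.int32(71), [0.428, -0.067]), (222.2, 241.2, np.int32(84), [0.414, 0.295])]
s [(260.0, 177.6, np.int32(115), [0.428, -0.067]), (214.1, 200.0, np.int32(133), [0.575, -0.148]), (331.4, 203.4, np.int32(146), [0.423, 0.18]), (368.3, 214.5, np.int32(158), [0.413, 0.296])]
[(555.6, 201.6, np.int32(317), [0.591, -0.962]), (339.0, 200.2, np.int32(71), [0.579, -0.144])] [ 0.5771633  -0.14633066]
now [ 0.4135 -0.1926  0.3219] t 7.28 open 0.0929 F [ 0.1  0.5 -0.3]
[0.428, -0.068, 0.32, 1.39] -> [0.627, 0.019, 0.009, 0.0, 0.0, 0.03]
[0.428, -0.068, 0.217, 1.39] -> [-0.0, -0.0, 0.515, 0.0, 0.0, 0.0]
[0.428, -0.068, 0.33, 1.39] -> [-0.0, 0.0, -0.565, 0.0, 0.0, 0.0]
[0.584, -0.062, 0.33, 1.486] -> [0.171, 0.764, 0.001, 0.0, 0.0, -0.03]
[0.584, -0.062, 0.221, 1.486] -> [-0.0, -0.001, 0.545, 0.0, 0.0, -0.0]
[0.584, -0.062, 0.32, 1.486] -> [-0.0, 0.001, -0.495, 0.0, 0.0, -0.0]
```

Call:
arm_command([
  [0.25, 0.01, 0.01, 0, 0, 0.015],
  [0.5, 0.019, 0.01, 0, 0, 0.03],
  [0.627, 0.019, 0.01, 0, 0, 0.03],
  [0.627, 0.019, 0.01, 0, 0, 0.03],
  [0.627, 0.019, 0.01, 0, 0, 0.03],
])

```text
t: 7.9
tool_pos: [0.4276, -0.0682, 0.3195]
orientation: [2.411, 2.014, -0.001]
force: [-0.2, 0.1, -0.4]
opening: 0.0933
gripper_force: 0.0
```

Call:
arm_command([
  [0, 0, 0.2, 0, 0, 0],
  [0, 0, 0.4, 0, 0, 0],
  [0, 0, 0.515, 0, 0, 0],
  [0, 0, 0.515, 0, 0, 0],
  [0, 0, 0.515, 0, 0, 0],
])

```text
t: 8.52
tool_pos: [0.4278, -0.0688, 0.2176]
orientation: [2.412, 2.011, 0.001]
force: [-0.6, -0.4, -0.0]
opening: 0.0927
gripper_force: 0.0
```

Call:
arm_command([
  [0, 0, 0, 0, 0, 0],
  [0, 0, 0, 0, 0, 0],
  [0, 0, 0, 0, 0, 0],
  [0, 0, 0, 0, 0, 0],
  [0, 0, 0, 0, 0, 0],
], fingers=1, force=20)

```text
t: 9.15
tool_pos: [0.4273, -0.0681, 0.217]
orientation: [2.412, 2.013, 0.0]
force: [-2.7, 0.2, 6.8]
opening: 0.0659
gripper_force: 19.9
```

Call:
arm_command([
  [0, 0, -0.1, 0, 0, 0],
  [0, 0, -0.3, 0, 0, 0],
  [0, 0, -0.5, 0, 0, 0],
  [0, 0, -0.565, 0, 0, 0],
  [0, 0, -0.565, 0, 0, 0],
])

```text
t: 9.78
tool_pos: [0.4272, -0.0681, 0.3292]
orientation: [2.412, 2.012, 0.0]
force: [-0.3, -0.1, -4.5]
opening: 0.0658
gripper_force: 19.9
```

Call:
arm_command([
  [0.04, 0.19, 0, 0, 0, -0.01],
  [0.085, 0.38, 0, 0, 0, -0.02],
  [0.13, 0.57, 0, 0, 0, -0.03],
  [0.171, 0.764, 0, 0, 0, -0.03],
  [0.171, 0.764, 0, 0, 0, -0.03],
])

```text
t: 10.4
tool_pos: [0.5846, -0.0615, 0.3251]
orientation: [-2.311, -2.122, 0.005]
force: [0.3, 0.0, -4.9]
opening: 0.066
gripper_force: 19.9
```

Call:
arm_command([
  [0, 0, 0.1, 0, 0, 0],
  [0, 0, 0.25, 0, 0, 0],
  [0, 0, 0.36, 0, 0, 0],
  [0, 0, 0.36, 0, 0, 0],
  [0, 0, 0.36, 0, 0, 0],
])

```text
t: 11.02
tool_pos: [0.5832, -0.0619, 0.2575]
orientation: [-2.315, -2.124, 0.0]
force: [0.5, -0.1, -3.3]
opening: 0.0661
gripper_force: 19.9
```

```bash
python3 - <<'E'
from h import *
c=snap('top','t4'); d=snap('scene','s4')
for n,q in(('t',c),('s',d)): print(n,[r for r in lids(q,.082) if .3<r[3][0]<.7 and abs(r[3][1])<.5])
x,y=slot(-.045); print(x,y); s=read_state(); v=s['orientation']; print('psi',2*np.arctan2(v[1],v[0]))
plan([(x,y,.221,1.486)])
E
```

```text
t [(222.2, 241.2, np.int32(84), [0.414, 0.295]), (258.6, 245.6, np.int32(92), [0.401, 0.156])]
s [(327.7, 195.3, np.int32(140), [0.398, 0.158]), (212.0, 195.4, np.int32(19), [0.562, -0.164]), (240.0, 204.6, np.int32(47), [0.554, -0.067]), (368.3, 214.5, np.int32(158), [0.413, 0.296])]
0.5843796042738912 -0.061637535352603065
psi 1.4847266697771329
now [ 0.5839 -0.062   0.2588] t 11.12 open 0.0658 F [ 0.2  0.  -4. ]
[0.584, -0.062, 0.221, 1.486] -> [0.002, 0.002, 0.189, 0.001, 0.0, -0.0]
```

Call:
arm_command([
  [0, 0, 0.04, 0, 0, 0],
  [0, 0, 0.08, 0, 0, 0],
  [0, 0, 0.12, 0, 0, 0],
  [0, 0, 0.16, 0, 0, 0],
  [0, 0, 0.185, 0, 0, 0],
])

```text
t: 11.75
tool_pos: [0.5834, -0.0618, 0.2206]
orientation: [-2.314, -2.124, 0.001]
force: [-14.4, 2.4, 27.0]
opening: 0.066
gripper_force: 20.0
```

Call:
arm_command([
  [0, 0, 0, 0, 0, 0],
  [0, 0, 0, 0, 0, 0],
  [0, 0, 0, 0, 0, 0],
  [0, 0, -0.2, 0, 0, 0],
  [0, 0, -0.495, 0, 0, 0],
], fingers=-1)

```text
t: 12.38
tool_pos: [0.5827, -0.0617, 0.3184]
orientation: [-2.312, -2.121, 0.004]
force: [1.9, -0.2, 0.2]
opening: 0.093
gripper_force: 0.0
```

Call:
arm_command([
  [-0.1, -0.3, 0, 0, 0, 0],
  [-0.2, -0.6, 0, 0, 0, 0],
  [-0.3, -0.8, 0, 0, 0, 0],
  [-0.3, -0.8, 0, 0, 0, 0],
  [-0.3, -0.8, 0, 0, 0, 0],
])

```text
t: 13.0
tool_pos: [0.4195, -0.108, 0.3203]
orientation: [2.314, 2.122, 0.002]
force: [0.1, 0.3, -0.6]
opening: 0.0934
gripper_force: 0.0
```

```bash
python3 - <<'E'
from h import *
c=snap('top','t5'); d=snap('scene','s5')
for n,q in(('t',c),('s',d)): print(n,[r for r in lids(q,.082) if .3<r[3][0]<.7 and abs(r[3][1])<.5])
print('slots',slot(-.13),slot(-.045))
for cc,u,v in((c,259,246),(c,222,241)):
    p=cc['image'][v-14:v+15,u-14:u+15]; big=cv2.resize(p,None,fx=4,fy=4,interpolation=cv2.INTER_CUBIC); h=cv2.cvtColor(big,cv2.COLOR_RGB2HSV).astype(int)
    ys,xs=np.where((((h[:,:,0]<14)|(h[:,:,0]>165))&(h[:,:,1]>50))|((h[:,:,0]>98)&(h[:,:,0]<118)&(h[:,:,1]>120)))
    print(cv2.minAreaRect(np.c_[xs,ys].astype(np.int32)))
can=np.zeros((400,800,3),np.uint8)
can[:240,:240]=cv2.resize(c['image'][231:261,244:274],(240,240),interpolation=2); can[:240,250:490]=cv2.resize(c['image'][226:256,207:237],(240,240),interpolation=2)
can[:160*2,495:795]=cv2.resize(d['image'][165:245,185:260],(300,320),interpolation=2); cv2.imwrite('pics/m5.png',can[:,:,::-1])
plan([])
E
```

```text
t [(316.8, 198.3, np.int32(77), [0.585, -0.061]), (339.7, 200.0, np.int32(71), [0.58, -0.148]), (222.2, 241.2, np.int32(84), [0.414, 0.295]), (258.6, 245.6, np.int32(91), [0.401, 0.156])]
s [(327.8, 195.3, np.int32(137), [0.398, 0.158]), (214.0, 199.9, np.int32(128), [0.575, -0.148]), (236.9, 211.1, np.int32(144), [0.58, -0.063]), (368.3, 214.5, np.int32(157), [0.413, 0.296])]
slots [ 0.5771633  -0.14633066] [ 0.5843796  -0.06163754]
((57.81510543823242, 51.154266357421875), (70.77515411376953, 66.19090270996094), 79.2156982421875)
((64.35173034667969, 55.27931594848633), (72.16653442382812, 74.24266815185547), 4.763641834259033)
now [ 0.42   -0.1078  0.32  ] t 13.1 open 0.0929 F [ 1.  -0.5 -0.4]
```

View pics/m5.png

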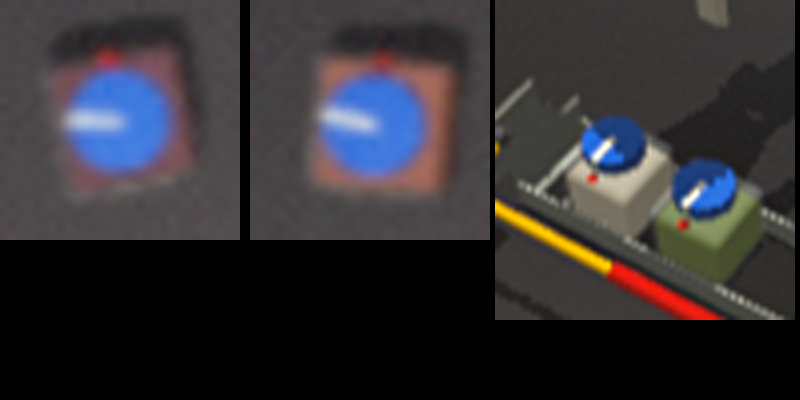

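```bash
python3 - <<'E'
from h import *
a=(.3995,.157); x,y=slot(.045)
plan([(.41,.05,.32,1.65),(*a,.31,1.76),(*a,.217,1.76),(*a,.33,1.76),(.49,.092,.33,1.6),(x,y,.33,1.486),(x,y,.222,1.486),(x,y,.32,1.486)])
E
```

```text
now [ 0.42   -0.1078  0.32  ] t 13.1 open 0.0929 F [ 1.  -0.5 -0.4]
[0.41, 0.05, 0.32, 1.65] -> [0.782, -0.117, -0.0, 0.0, 0.0, -0.052]
[0.4, 0.157, 0.31, 1.76] -> [0.537, -0.011, 0.05, 0.0, 0.0, -0.035]
[0.4, 0.157, 0.217, 1.76] -> [0.0, -0.0, 0.465, 0.0, 0.0, -0.0]
[0.4, 0.157, 0.33, 1.76] -> [0.0, 0.0, -0.565, 0.0, 0.0, -0.0]
[0.49, 0.092, 0.33, 1.6] -> [-0.404, 0.384, 0.0, 0.0, 0.0, 0.05]
[0.592, 0.028, 0.33, 1.486] -> [-0.335, 0.5, 0.001, 0.0, 0.0, 0.037]
[0.592, 0.028, 0.222, 1.486] -> [0.0, -0.0, 0.54, 0.0, 0.0, -0.0]
[0.592, 0.028, 0.32, 1.486] -> [0.0, 0.0, -0.49, 0.0, 0.0, -0.0]
```

Call:
arm_command([
  [0.3, -0.04, 0, 0, 0, -0.02],
  [0.6, -0.08, 0, 0, 0, -0.04],
  [0.782, -0.117, 0, 0, 0, -0.052],
  [0.782, -0.117, 0, 0, 0, -0.052],
  [0.782, -0.117, 0, 0, 0, -0.052],
])

```text
t: 13.72
tool_pos: [0.4097, 0.05, 0.3195]
orientation: [2.133, 2.307, -0.001]
force: [-0.5, 0.4, 0.3]
opening: 0.0928
gripper_force: 0.0
```

Call:
arm_command([
  [0.27, 0, 0.025, 0, 0, -0.018],
  [0.537, -0.011, 0.05, 0, 0, -0.035],
  [0.537, -0.011, 0.05, 0, 0, -0.035],
  [0.537, -0.011, 0.05, 0, 0, -0.035],
  [0.537, -0.011, 0.05, 0, 0, -0.035],
])

```text
t: 14.35
tool_pos: [0.3992, 0.1556, 0.3096]
orientation: [2.007, 2.417, -0.0]
force: [-0.3, 1.6, 1.1]
opening: 0.0929
gripper_force: 0.0
```

Call:
arm_command([
  [0, 0, 0.2, 0, 0, 0],
  [0, 0, 0.35, 0, 0, 0],
  [0, 0, 0.465, 0, 0, 0],
  [0, 0, 0.465, 0, 0, 0],
  [0, 0, 0.465, 0, 0, 0],
])

```text
t: 14.98
tool_pos: [0.3994, 0.1563, 0.2176]
orientation: [2.005, 2.418, 0.001]
force: [0.6, 0.0, 0.7]
opening: 0.0927
gripper_force: 0.0
```

Call:
arm_command([
  [0, 0, 0, 0, 0, 0],
  [0, 0, 0, 0, 0, 0],
  [0, 0, 0, 0, 0, 0],
  [0, 0, 0, 0, 0, 0],
  [0, 0, 0, 0, 0, 0],
], fingers=1, force=20)

```text
t: 15.6
tool_pos: [0.3988, 0.157, 0.2169]
orientation: [2.003, 2.42, 0.0]
force: [-1.5, -1.3, 6.1]
opening: 0.0664
gripper_force: 19.9
```

Call:
arm_command([
  [0, 0, -0.1, 0, 0, 0],
  [0, 0, -0.3, 0, 0, 0],
  [0, 0, -0.5, 0, 0, 0],
  [0, 0, -0.565, 0, 0, 0],
  [0, 0, -0.565, 0, 0, 0],
])

```text
t: 16.23
tool_pos: [0.3987, 0.1569, 0.3292]
orientation: [2.004, 2.419, 0.001]
force: [-0.0, -0.5, -4.9]
opening: 0.0661
gripper_force: 19.9
```

Call:
arm_command([
  [-0.1, 0.1, 0, 0, 0, 0.015],
  [-0.2, 0.2, 0, 0, 0, 0.03],
  [-0.3, 0.3, 0, 0, 0, 0.04],
  [-0.404, 0.384, 0, 0, 0, 0.05],
  [-0.404, 0.384, 0, 0, 0, 0.05],
])

```text
t: 16.85
tool_pos: [0.4893, 0.0906, 0.3266]
orientation: [-2.188, -2.251, 0.005]
force: [-0.5, 0.7, -4.3]
opening: 0.0662
gripper_force: 19.9
```

Call:
arm_command([
  [-0.11, 0.17, 0, 0, 0, 0.012],
  [-0.22, 0.33, 0, 0, 0, 0.024],
  [-0.335, 0.5, 0, 0, 0, 0.037],
  [-0.335, 0.5, 0, 0, 0, 0.037],
  [-0.335, 0.5, 0, 0, 0, 0.037],
])

```text
t: 17.48
tool_pos: [0.5902, 0.0283, 0.3274]
orientation: [-2.312, -2.123, 0.004]
force: [0.2, -0.6, -4.1]
opening: 0.0661
gripper_force: 19.9
```

Call:
arm_command([
  [0, 0, 0.1, 0, 0, 0],
  [0, 0, 0.25, 0, 0, 0],
  [0, 0, 0.36, 0, 0, 0],
  [0, 0, 0.36, 0, 0, 0],
  [0, 0, 0.36, 0, 0, 0],
])

```text
t: 18.1
tool_pos: [0.591, 0.0282, 0.2578]
orientation: [2.314, 2.125, 0.0]
force: [-0.7, 0.2, -4.0]
opening: 0.0664
gripper_force: 19.9
```

Call:
arm_command([
  [0, 0, 0.04, 0, 0, 0],
  [0, 0, 0.08, 0, 0, 0],
  [0, 0, 0.12, 0, 0, 0],
  [0, 0, 0.15, 0, 0, 0],
  [0, 0, 0.178, 0, 0, 0],
])

```text
t: 18.73
tool_pos: [0.5911, 0.0278, 0.2214]
orientation: [-2.315, -2.124, 0.0]
force: [0.0, -0.2, -4.6]
opening: 0.0662
gripper_force: 19.9
```

Call:
arm_command([
  [0, 0, 0, 0, 0, 0],
  [0, 0, 0, 0, 0, 0],
  [0, 0, 0, 0, 0, 0],
  [0, 0, -0.2, 0, 0, 0],
  [0, 0, -0.49, 0, 0, 0],
], fingers=-1)

```text
t: 19.35
tool_pos: [0.5903, 0.0279, 0.3192]
orientation: [-2.313, -2.122, 0.005]
force: [1.1, 0.7, 1.0]
opening: 0.0931
gripper_force: 0.0
```

Call:
arm_command([
  [0.2, -0.3, 0, 0, 0, 0],
  [0.4, -0.6, 0, 0, 0, 0],
  [0.6, -0.8, 0, 0, 0, 0],
  [0.6, -0.8, 0, 0, 0, 0],
  [0.6, -0.8, 0, 0, 0, 0],
])

```text
t: 19.98
tool_pos: [0.442, 0.1616, 0.3206]
orientation: [2.312, 2.125, 0.002]
force: [0.6, 0.4, -0.0]
opening: 0.0929
gripper_force: 0.0
```

```bash
python3 - <<'E'
from h import *
c=snap('top','t6'); d=snap('scene','s6')
for n,q in(('t',c),('s',d)): print(n,[r for r in lids(q,.082) if .3<r[3][0]<.7 and abs(r[3][1])<.5])
print(slot(.045))
b=(.414,.2955); x,y=slot(.13)
plan([(*b,.31,1.51),(*b,.217,1.51),(*b,.33,1.51),(.507,.205,.33,1.5),(x,y,.33,1.486),(x,y,.222,1.486),(x,y,.32,1.486)])
E
```

```text
t [(293.6, 195.6, np.int32(94), [0.593, 0.028]), (317.3, 198.5, np.int32(91), [0.584, -0.063]), (339.5, 200.3, np.int32(86), [0.579, -0.147]), (221.6, 241.3, np.int32(72), [0.414, 0.297])]
s [(214.1, 200.0, np.int32(136), [0.574, -0.148]), (236.7, 211.2, np.int32(148), [0.581, -0.063]), (368.3, 214.5, np.int32(156), [0.413, 0.296]), (261.7, 223.8, np.int32(160), [0.588, 0.027])]
[0.5920204  0.02803754]
now [0.4429 0.1606 0.3204] t 20.07 open 0.0929 F [ 0.7  0.4 -0.5]
[0.414, 0.296, 0.31, 1.51] -> [0.66, -0.202, 0.052, 0.0, 0.0, -0.008]
[0.414, 0.296, 0.217, 1.51] -> [-0.0, -0.001, 0.465, 0.0, 0.0, -0.0]
[0.414, 0.296, 0.33, 1.51] -> [-0.0, 0.001, -0.565, 0.0, 0.0, -0.0]
[0.507, 0.205, 0.33, 1.5] -> [-0.424, 0.492, 0.0, 0.0, 0.0, 0.003]
[0.599, 0.113, 0.33, 1.486] -> [-0.427, 0.492, 0.001, 0.0, 0.0, 0.005]
[0.599, 0.113, 0.222, 1.486] -> [-0.0, -0.001, 0.54, 0.0, 0.0, -0.0]
[0.599, 0.113, 0.32, 1.486] -> [-0.0, 0.001, -0.49, 0.0, 0.0, -0.0]
```

Call:
arm_command([
  [0.25, -0.08, 0.02, 0, 0, 0],
  [0.5, -0.15, 0.04, 0, 0, -0.008],
  [0.66, -0.202, 0.052, 0, 0, -0.008],
  [0.66, -0.202, 0.052, 0, 0, -0.008],
  [0.66, -0.202, 0.052, 0, 0, -0.008],
])

```text
t: 20.7
tool_pos: [0.4141, 0.2951, 0.3093]
orientation: [2.289, 2.151, -0.001]
force: [-0.3, 0.2, 0.1]
opening: 0.0929
gripper_force: 0.0
```

Call:
arm_command([
  [0, 0, 0.2, 0, 0, 0],
  [0, 0, 0.35, 0, 0, 0],
  [0, 0, 0.465, 0, 0, 0],
  [0, 0, 0.465, 0, 0, 0],
  [0, 0, 0.465, 0, 0, 0],
])

```text
t: 21.32
tool_pos: [0.4141, 0.2955, 0.2176]
orientation: [2.289, 2.151, 0.002]
force: [0.6, -0.1, 0.7]
opening: 0.0931
gripper_force: 0.0
```

Call:
arm_command([
  [0, 0, 0, 0, 0, 0],
  [0, 0, 0, 0, 0, 0],
  [0, 0, 0, 0, 0, 0],
  [0, 0, 0, 0, 0, 0],
  [0, 0, 0, 0, 0, 0],
], fingers=1, force=20)

```text
t: 21.95
tool_pos: [0.4132, 0.2963, 0.217]
orientation: [-2.288, -2.153, -0.001]
force: [-1.9, -0.3, 5.4]
opening: 0.0657
gripper_force: 20.0
```

Call:
arm_command([
  [0, 0, -0.1, 0, 0, 0],
  [0, 0, -0.3, 0, 0, 0],
  [0, 0, -0.5, 0, 0, 0],
  [0, 0, -0.565, 0, 0, 0],
  [0, 0, -0.565, 0, 0, 0],
])

```text
t: 22.58
tool_pos: [0.4132, 0.2961, 0.3293]
orientation: [2.288, 2.153, 0.001]
force: [0.2, -0.3, -3.1]
opening: 0.0659
gripper_force: 20.0
```

Call:
arm_command([
  [-0.1, 0.12, 0, 0, 0, 0],
  [-0.2, 0.24, 0, 0, 0, 0],
  [-0.3, 0.36, 0, 0, 0, 0.003],
  [-0.424, 0.492, 0, 0, 0, 0.003],
  [-0.424, 0.492, 0, 0, 0, 0.003],
])

```text
t: 23.2
tool_pos: [0.5067, 0.2036, 0.3265]
orientation: [-2.3, -2.138, 0.006]
force: [0.8, 0.3, -3.4]
opening: 0.0657
gripper_force: 20.0
```

Call:
arm_command([
  [-0.14, 0.16, 0, 0, 0, 0.002],
  [-0.28, 0.33, 0, 0, 0, 0.004],
  [-0.427, 0.492, 0, 0, 0, 0.005],
  [-0.427, 0.492, 0, 0, 0, 0.005],
  [-0.427, 0.492, 0, 0, 0, 0.005],
])

```text
t: 23.82
tool_pos: [0.5975, 0.114, 0.3276]
orientation: [-2.313, -2.122, 0.004]
force: [0.9, 0.4, -3.0]
opening: 0.0658
gripper_force: 20.0
```

Call:
arm_command([
  [0, 0, 0.1, 0, 0, 0],
  [0, 0, 0.25, 0, 0, 0],
  [0, 0, 0.36, 0, 0, 0],
  [0, 0, 0.36, 0, 0, 0],
  [0, 0, 0.36, 0, 0, 0],
])

```text
t: 24.45
tool_pos: [0.5982, 0.114, 0.2578]
orientation: [2.314, 2.125, 0.0]
force: [0.7, 0.4, -3.1]
opening: 0.0659
gripper_force: 20.0
```

Call:
arm_command([
  [0, 0, 0.04, 0, 0, 0],
  [0, 0, 0.08, 0, 0, 0],
  [0, 0, 0.12, 0, 0, 0],
  [0, 0, 0.15, 0, 0, 0],
  [0, 0, 0.178, 0, 0, 0],
])

```text
t: 25.08
tool_pos: [0.5983, 0.1133, 0.2214]
orientation: [-2.315, -2.124, 0.0]
force: [0.3, 0.7, -2.7]
opening: 0.0657
gripper_force: 20.0
```

Call:
arm_command([
  [0, 0, 0, 0, 0, 0],
  [0, 0, 0, 0, 0, 0],
  [0, 0, 0, 0, 0, 0],
  [0, 0, -0.2, 0, 0, 0],
  [0, 0, -0.49, 0, 0, 0],
], fingers=-1)

```text
t: 25.7
tool_pos: [0.5975, 0.1133, 0.319]
orientation: [-2.313, -2.122, 0.005]
force: [1.1, 0.1, 0.6]
opening: 0.0929
gripper_force: 0.0
```

Call:
arm_command([
  [0, 0, 0, 0, 0, -0.055],
  [0, 0, 0, 0, 0, -0.11],
  [0, 0, 0, 0, 0, -0.165],
  [0, 0, 0, 0, 0, -0.22],
  [0, 0, 0, 0, 0, -0.27],
], fingers=0.29)

```text
t: 26.32
tool_pos: [0.5985, 0.1134, 0.3205]
orientation: [1.228, 2.891, 0.001]
force: [-0.2, -0.1, -0.4]
opening: 0.0474
gripper_force: 0.0
```

Call:
arm_command([
  [0, 0, 0, 0, 0, -0.055],
  [0, 0, 0, 0, 0, -0.11],
  [0, 0, 0, 0, 0, -0.165],
  [0, 0, 0, 0, 0, -0.22],
  [0, 0, 0, 0, 0, -0.26],
])

```text
t: 26.95
tool_pos: [0.5985, 0.1134, 0.3205]
orientation: [-0.021, 3.141, 0.0]
force: [-0.3, 0.2, 0.2]
opening: 0.0331
gripper_force: 0.0
```

```bash
python3 - <<'E'
from h import *
c=snap('top','t7'); d=snap('scene','s7')
for n,q in(('t',c),('s',d)): print(n,[r for r in lids(q,.086) if .3<r[3][0]<.7 and abs(r[3][1])<.5])
x,y=slot(.13); print(x,y)
plan([(x,y,.259,3.15)])
E
```

```text
t [(297.0, 197.1, np.int32(20), [0.587, 0.015]), (317.3, 198.4, np.int32(89), [0.584, -0.062]), (339.5, 200.3, np.int32(86), [0.578, -0.146])]
s [(214.1, 200.0, np.int32(136), [0.577, -0.146]), (236.7, 211.2, np.int32(148), [0.583, -0.061]), (261.6, 223.9, np.int32(156), [0.591, 0.029]), (286.3, 236.3, np.int32(170), [0.598, 0.113])]
0.5992366987643141 0.11273065768529776
now [0.5985 0.1134 0.3204] t 27.05 open 0.0328 F [-0.2  0.4 -0. ]
[0.599, 0.113, 0.259, 3.15] -> [-0.004, -0.003, 0.307, 0.0, 0.0, 0.0]
```

Call:
arm_command([
  [0, 0, 0, 0, 0, 0],
  [0, 0, 0, 0, 0, 0],
  [0, 0, 0, 0, 0, 0],
  [0, 0, 0, 0, 0, 0],
  [0, 0, 0.1, 0, 0, 0],
], fingers=-0.33)

```text
t: 27.68
tool_pos: [0.5992, 0.1135, 0.3012]
orientation: [-0.013, 3.138, 0.001]
force: [0.4, -0.3, 0.4]
opening: 0.0617
gripper_force: 0.0
```

Call:
arm_command([
  [0, 0, 0.05, 0, 0, 0],
  [0, 0, 0.1, 0, 0, 0],
  [0, 0, 0.15, 0, 0, 0],
  [0, 0, 0.18, 0, 0, 0],
  [0, 0, 0.205, 0, 0, 0],
])

```text
t: 28.3
tool_pos: [0.5984, 0.1134, 0.2587]
orientation: [-0.013, 3.141, 0.0]
force: [0.5, -0.1, 1.0]
opening: 0.0618
gripper_force: 0.0
```

Call:
arm_command([
  [0, 0, 0, 0, 0, 0],
  [0, 0, 0, 0, 0, 0],
  [0, 0, 0, 0, 0, 0],
  [0, 0, 0, 0, 0, 0],
  [0, 0, 0, 0, 0, 0],
], fingers=1, force=10)

```text
t: 28.92
tool_pos: [0.5985, 0.1133, 0.2593]
orientation: [-0.013, 3.141, -0.0]
force: [0.9, -1.6, 0.9]
opening: 0.0475
gripper_force: 10.0
```

Call:
arm_command([
  [0, 0, 0, 0, 0, 0.05],
  [0, 0, 0, 0, 0, 0.1],
  [0, 0, 0, 0, 0, 0.15],
  [0, 0, 0, 0, 0, 0.2],
  [0, 0, 0, 0, 0, 0.25],
])

```text
t: 29.55
tool_pos: [0.5984, 0.1135, 0.2593]
orientation: [1.197, 2.904, 0.0]
force: [-0.6, -0.0, 0.6]
opening: 0.0475
gripper_force: 10.0
```

Call:
arm_command([
  [0, 0, 0, 0, 0, 0.05],
  [0, 0, 0, 0, 0, 0.1],
  [0, 0, 0, 0, 0, 0.15],
  [0, 0, 0, 0, 0, 0.2],
  [0, 0, 0, 0, 0, 0.25],
])

```text
t: 30.18
tool_pos: [0.5983, 0.1135, 0.2592]
orientation: [-2.218, -2.225, 0.0]
force: [1.1, -0.4, 1.7]
opening: 0.0475
gripper_force: 10.0
```

```bash
python3 - <<'E'
from h import *
s=read_state(); print(s['wrist_torque'],s['opening'],s['force'],s['q'][5])
E
```

```text
[-0.15175502 -0.51879132  0.20505509] 0.04752311635783322 [ 1.05668919 -0.4037317   1.72737489] 0.0998961524620155
```

Call:
arm_command([
  [0, 0, 0, 0, 0, 0.025],
  [0, 0, 0, 0, 0, 0.05],
  [0, 0, 0, 0, 0, 0.075],
  [0, 0, 0, 0, 0, 0.1],
  [0, 0, 0, 0, 0, 0.1],
])

```text
t: 30.8
tool_pos: [0.5987, 0.1136, 0.2595]
orientation: [2.533, 1.858, 0.002]
force: [2.3, 1.2, 1.4]
opening: 0.0476
gripper_force: 10.0
```

```bash
python3 - <<'E'
from h import *
s=read_state(); print(s['wrist_torque'],s['opening'],s['force'],s['q'][5])
E
```

```text
[ 0.15584784 -0.47102608  0.1059497 ] 0.04760002591999728 [2.25970525 1.16596262 1.44138812] 0.4083213999709289
```

Call:
arm_command([
  [0, 0, 0, 0, 0, 0],
  [0, 0, 0, 0, 0, 0],
  [0, 0, -0.1, 0, 0, 0],
  [0, 0, -0.2, 0, 0, 0],
  [0, 0, -0.305, 0, 0, 0],
], fingers=-0.33)

```text
t: 31.42
tool_pos: [0.5987, 0.1134, 0.3225]
orientation: [2.533, 1.857, 0.002]
force: [0.8, -0.2, 0.1]
opening: 0.0619
gripper_force: 0.0
```

```bash
python3 - <<'E'
from h import *
d=snap('scene','s8')
print([r for r in lids(d,.086) if .3<r[3][0]<.7 and abs(r[3][1])<.5])
cv2.imwrite('pics/m8.png',cv2.resize(d['image'][185:265,195:315],(720,480),interpolation=2)[:,:,::-1])
plan([(.5912,.0285,.32,2.08),(.5912,.0285,.32,2.85),(.5912,.0285,.32,3.17)])
E
```

```text
[(214.1, 200.0, np.int32(137), [0.577, -0.146]), (236.7, 211.2, np.int32(148), [0.583, -0.061]), (259.2, 226.3, np.int32(85), [0.602, 0.026]), (286.4, 236.8, np.int32(152), [0.6, 0.114])]
now [0.5996 0.1135 0.3261] t 31.48 open 0.0616 F [1.6 0.3 2.8]
[0.591, 0.028, 0.32, 2.08] -> [-0.418, 0.088, 0.03, 0.002, -0.0, -0.259]
[0.591, 0.028, 0.32, 2.85] -> [0.0, -0.0, -0.0, 0.0, 0.0, -0.245]
[0.591, 0.028, 0.32, 3.17] -> [0.0, -0.0, -0.0, 0.0, 0.0, -0.102]
```

View pics/m8.png

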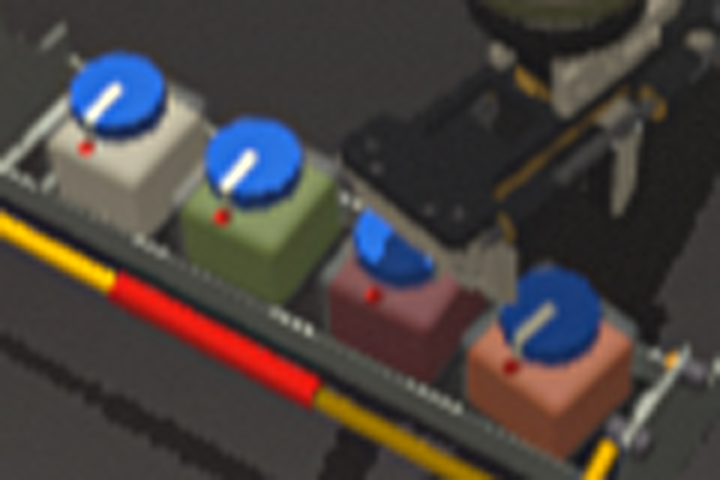

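Call:
arm_command([
  [-0.2, 0.04, 0.005, 0, 0, -0.05],
  [-0.418, 0.088, 0.005, 0, 0, -0.1],
  [-0.418, 0.088, 0.005, 0, 0, -0.15],
  [-0.418, 0.088, 0.005, 0, 0, -0.2],
  [-0.418, 0.088, 0.005, 0, 0, -0.255],
])

```text
t: 32.1
tool_pos: [0.5901, 0.0281, 0.3199]
orientation: [1.602, 2.701, 0.001]
force: [0.3, 0.4, 0.9]
opening: 0.0616
gripper_force: 0.0
```

Call:
arm_command([
  [0, 0, 0, 0, 0, -0.05],
  [0, 0, 0, 0, 0, -0.1],
  [0, 0, 0, 0, 0, -0.15],
  [0, 0, 0, 0, 0, -0.2],
  [0, 0, 0, 0, 0, -0.25],
])

```text
t: 32.72
tool_pos: [0.5901, 0.0284, 0.3199]
orientation: [0.446, 3.109, 0.0]
force: [-0.2, -0.5, 0.7]
opening: 0.0619
gripper_force: 0.0
```

Call:
arm_command([
  [0, 0, 0, 0, 0, -0.05],
  [0, 0, 0, 0, 0, -0.1],
  [0, 0, 0, 0, 0, -0.1],
  [0, 0, 0, 0, 0, -0.1],
  [0, 0, 0, 0, 0, -0.1],
])

```text
t: 33.35
tool_pos: [0.59, 0.0284, 0.3191]
orientation: [-0.035, 3.141, 0.0]
force: [0.5, 0.5, -1.4]
opening: 0.0619
gripper_force: 0.0
```

```bash
python3 - <<'E'
from h import *
d=snap('scene','s9')
print([r for r in lids(d,.086) if .3<r[3][0]<.7 and abs(r[3][1])<.5])
plan([(.5912,.0285,.259,3.17)])
E
```

```text
[(214.1, 200.0, np.int32(136), [0.577, -0.146]), (236.6, 211.1, np.int32(146), [0.583, -0.062]), (261.8, 223.6, np.int32(163), [0.59, 0.028]), (286.4, 236.5, np.int32(173), [0.599, 0.113])]
now [0.59   0.0284 0.319 ] t 33.4 open 0.062 F [-0.1  1.2 -0.6]
[0.591, 0.028, 0.259, 3.17] -> [-0.006, 0.0, 0.3, 0.0, 0.0, -0.002]
```

Twist lid a the same way.

Call:
arm_command([
  [-0.005, 0, 0.08, 0, 0, 0],
  [-0.005, 0, 0.16, 0, 0, 0],
  [-0.005, 0, 0.22, 0, 0, 0],
  [-0.005, 0, 0.27, 0, 0, 0],
  [-0.005, 0, 0.3, 0, 0, 0],
])

```text
t: 34.02
tool_pos: [0.5908, 0.0284, 0.2579]
orientation: [0.038, -3.14, -0.0]
force: [-0.3, -0.2, 0.5]
opening: 0.0621
gripper_force: 0.0
```

Call:
arm_command([
  [0, 0, 0, 0, 0, 0],
  [0, 0, 0, 0, 0, 0],
  [0, 0, 0, 0, 0, 0],
  [0, 0, 0, 0, 0, 0],
  [0, 0, 0, 0, 0, 0],
], fingers=1, force=10)

```text
t: 34.65
tool_pos: [0.5912, 0.0285, 0.2594]
orientation: [-0.038, 3.14, 0.0]
force: [1.2, 1.1, 0.3]
opening: 0.0477
gripper_force: 10.0
```

Call:
arm_command([
  [0, 0, 0, 0, 0, 0.05],
  [0, 0, 0, 0, 0, 0.1],
  [0, 0, 0, 0, 0, 0.15],
  [0, 0, 0, 0, 0, 0.2],
  [0, 0, 0, 0, 0, 0.25],
])

```text
t: 35.28
tool_pos: [0.5912, 0.0282, 0.2593]
orientation: [1.174, 2.913, -0.0]
force: [-0.2, 0.5, 2.0]
opening: 0.0477
gripper_force: 10.0
```

Call:
arm_command([
  [0, 0, 0, 0, 0, 0.05],
  [0, 0, 0, 0, 0, 0.1],
  [0, 0, 0, 0, 0, 0.15],
  [0, 0, 0, 0, 0, 0.2],
  [0, 0, 0, 0, 0, 0.25],
])

```text
t: 35.9
tool_pos: [0.5913, 0.0281, 0.2595]
orientation: [2.199, 2.242, 0.001]
force: [2.8, -0.8, -0.2]
opening: 0.0475
gripper_force: 10.0
```

Call:
arm_command([
  [0, 0, 0, 0, 0, 0.025],
  [0, 0, 0, 0, 0, 0.05],
  [0, 0, 0, 0, 0, 0.075],
  [0, 0, 0, 0, 0, 0.1],
  [0, 0, 0, 0, 0, 0.1],
])

```text
t: 36.52
tool_pos: [0.5915, 0.0284, 0.2596]
orientation: [2.518, 1.877, 0.002]
force: [4.0, 1.0, 1.6]
opening: 0.0479
gripper_force: 10.0
```

Call:
arm_command([
  [0, 0, 0, 0, 0, 0],
  [0, 0, 0, 0, 0, 0],
  [0, 0, -0.1, 0, 0, 0],
  [0, 0, -0.2, 0, 0, 0],
  [0, 0, -0.4, 0, 0, 0],
], fingers=-0.33)

```text
t: 37.15
tool_pos: [0.5905, 0.0284, 0.3398]
orientation: [-2.518, -1.876, 0.002]
force: [0.1, -0.1, 0.2]
opening: 0.0619
gripper_force: 0.0
```

Call:
arm_command([
  [-0.1, -0.3, 0, 0, 0, 0],
  [-0.2, -0.6, 0, 0, 0, 0],
  [-0.3, -0.9, 0, 0, 0, 0],
  [-0.3, -0.9, 0, 0, 0, 0],
  [-0.3, -0.9, 0, 0, 0, 0],
], fingers=1)

```text
t: 37.78
tool_pos: [0.4018, 0.0223, 0.3411]
orientation: [2.517, 1.875, 0.005]
force: [-0.4, -0.1, 0.5]
opening: 0.0165
gripper_force: 0.0
```

```bash
python3 - <<'E'
from h import *
d=snap('scene','s10');c=snap('top','t10')
ax=np.array([np.cos(CY),np.sin(CY)]); ay=np.array([-np.sin(CY),np.cos(CY)])
for q in(c,d):
    for r in lids(q,.086):
        p=np.array(r[3])-CC
        if abs(p@ax)<.05 and abs(p@ay)<.2: print(np.round([p@ax,p@ay],4))
can=np.zeros((560,800,3),np.uint8)
can[:440,:660]=cv2.resize(d['image'][185:265,195:315],(660,440),interpolation=2); can[445:555,:600]=cv2.resize(c['image'][185:207,240:360],(600,110),interpolation=2)
cv2.imwrite('pics/m10.png',can[:,:,::-1])
plan([])
E
```

```text
[0.0007 0.1303]
[0.002  0.0451]
[-0.0003 -0.0464]
[ 0.0008 -0.1296]
[-0.0002 -0.1297]
[-0.0004 -0.0444]
[-0.     0.045]
[-0.0003  0.1302]
now [0.4027 0.0223 0.3405] t 37.88 open 0.0086 F [-0.1 -1.  -0. ]
```

View pics/m10.png

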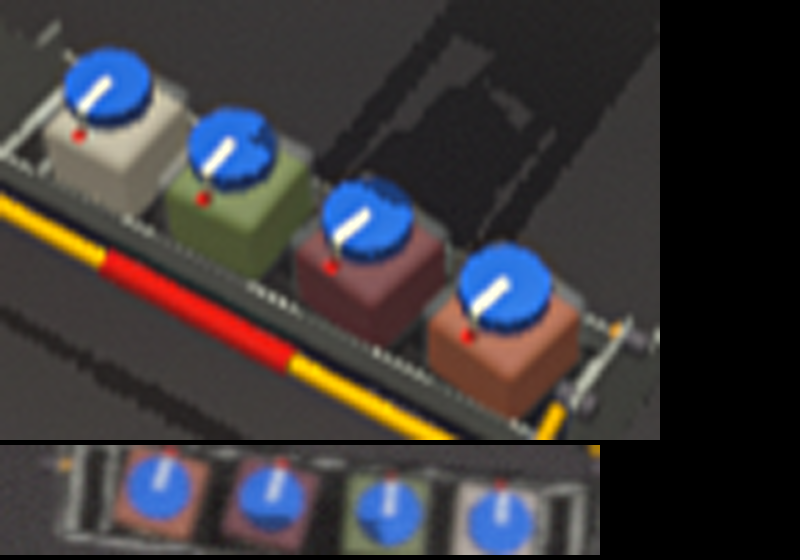

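```bash
python3 - <<'E'
from h import *
x,y=CC+.0955*np.array([np.cos(CY),np.sin(CY)]); z=.0785+.172
plan([(.55,.0,.35,1.486),(x,y,.33,1.486),(x,y,z,1.486)])
ths=np.r_[np.arange(3.57,.36,-.32)]; th=np.r_[ths,.30]
P=np.c_[.05-.05*np.cos(th),.098+.05*np.sin(th)]
print(np.round(th,2))
for k in range(0,len(P)-1,5):
    for j in range(k+1,min(k+6,len(P))): print(k//5,round(th[j],2),'y,z units',np.round((P[j]-P[k])*[1,-1]/.2,3))
E
```

```text
now [0.4027 0.0223 0.3405] t 37.88 open 0.0086 F [-0.1 -1.  -0. ]
[0.55, 0.0, 0.35, 1.486] -> [0.104, 0.738, -0.045, 0.001, -0.0, -0.065]
[0.683, -0.025, 0.33, 1.486] -> [-0.067, 0.675, 0.099, -0.0, -0.0, -0.0]
[0.683, -0.025, 0.25, 1.486] -> [-0.0, 0.0, 0.398, -0.0, -0.0, -0.0]
[3.57 3.25 2.93 2.61 2.29 1.97 1.65 1.33 1.01 0.69 0.37 0.3 ]
0 3.25 y,z units [ 0.021 -0.077]
0 2.93 y,z units [ 0.017 -0.156]
0 2.61 y,z units [-0.012 -0.231]
0 2.29 y,z units [-0.063 -0.292]
0 1.97 y,z units [-0.13  -0.334]
1 1.65 y,z units [-0.077 -0.019]
1 1.33 y,z units [-0.157 -0.012]
1 1.01 y,z units [-0.23   0.019]
1 0.69 y,z units [-0.29   0.071]
1 0.37 y,z units [-0.33  0.14]
2 0.3 y,z units [-0.006  0.017]
```

Call:
arm_command([
  [0.03, 0.24, -0.045, 0, 0, -0.03],
  [0.07, 0.48, -0.045, 0, 0, -0.065],
  [0.104, 0.738, -0.045, 0, 0, -0.065],
  [0.104, 0.738, -0.045, 0, 0, -0.065],
  [0.104, 0.738, -0.045, 0, 0, -0.065],
], fingers=-0.075)

```text
t: 38.5
tool_pos: [0.5495, 0.0001, 0.347]
orientation: [-2.314, -2.123, 0.002]
force: [-0.8, 0.1, -0.0]
opening: 0.0493
gripper_force: 0.0
```

Call:
arm_command([
  [-0.02, 0.22, 0, 0, 0, 0],
  [-0.04, 0.44, 0.03, 0, 0, 0],
  [-0.067, 0.675, 0.07, 0, 0, 0],
  [-0.067, 0.675, 0.099, 0, 0, 0],
  [-0.067, 0.675, 0.099, 0, 0, 0],
])

```text
t: 39.12
tool_pos: [0.6813, -0.0245, 0.3278]
orientation: [-2.314, -2.124, 0.001]
force: [-1.3, -0.5, 0.3]
opening: 0.0501
gripper_force: 0.0
```

Call:
arm_command([
  [0, 0, 0.1, 0, 0, 0],
  [0, 0, 0.2, 0, 0, 0],
  [0, 0, 0.3, 0, 0, 0],
  [0, 0, 0.36, 0, 0, 0],
  [0, 0, 0.398, 0, 0, 0],
])

```text
t: 39.75
tool_pos: [0.6817, -0.0248, 0.2472]
orientation: [-2.314, -2.123, 0.001]
force: [-0.4, -0.2, 0.7]
opening: 0.0498
gripper_force: 0.0
```

```bash
python3 - <<'E'
from h import *
d=snap('scene','s11'); cv2.imwrite('pics/m11.png',cv2.resize(d['image'][170:280,170:320],(750,550),interpolation=2)[:,:,::-1]); plan([])
E
```

```text
now [ 0.6816 -0.0248  0.2465] t 39.8 open 0.0497 F [-0.7 -0.1 -0.9]
```

View pics/m11.png

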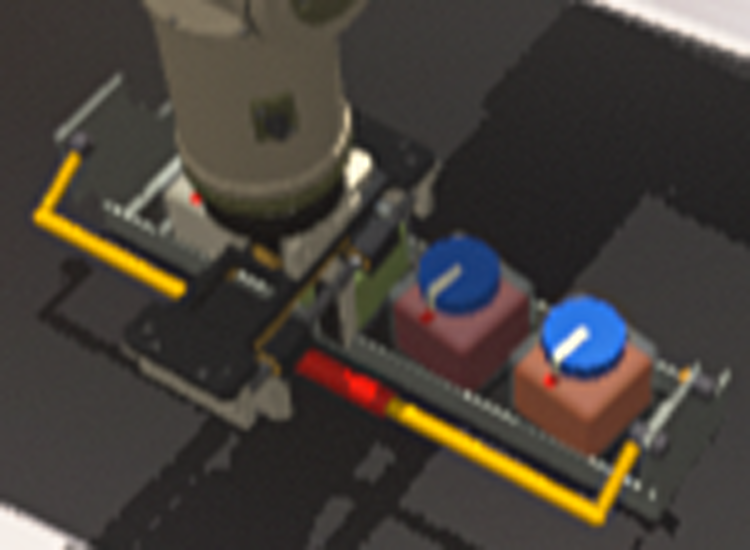

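Call:
arm_command([
  [0, 0, 0, 0, 0, 0],
  [0, 0, 0, 0, 0, 0],
  [0, 0, 0, 0, 0, 0],
  [0, 0, 0, 0, 0, 0],
  [0, 0, 0, 0, 0, 0],
], fingers=1, force=12)

```text
t: 40.42
tool_pos: [0.682, -0.0248, 0.2489]
orientation: [-2.315, -2.124, 0.0]
force: [-2.6, 1.0, 2.9]
opening: 0.0146
gripper_force: 12.0
```

Call:
arm_command([
  [0, 0.021, -0.077, 0, 0, 0],
  [0, 0.017, -0.156, 0, 0, 0],
  [0, -0.012, -0.231, 0, 0, 0],
  [0, -0.063, -0.292, 0, 0, 0],
  [0, -0.13, -0.334, 0, 0, 0],
])

```text
t: 41.05
tool_pos: [0.6612, -0.0231, 0.3237]
orientation: [2.302, 2.112, 0.024]
force: [21.6, -1.7, 17.9]
opening: 0.0147
gripper_force: 12.0
```

Call:
arm_command([
  [0, 0, 0, 0, 0, 0],
  [0, 0, 0, 0, 0, 0],
  [0, 0, 0, 0, 0, 0],
  [0, 0, 0, 0, 0, 0],
  [0, 0, 0, 0, 0, 0],
])

```text
t: 41.68
tool_pos: [0.6605, -0.023, 0.324]
orientation: [2.304, 2.114, 0.021]
force: [12.8, -0.5, 20.1]
opening: 0.0143
gripper_force: 12.0
```

```bash
python3 - <<'E'
from h import *
d=snap('scene','s12');c=snap('top','t12'); 
can=np.zeros((560,800,3),np.uint8); can[:440,:600]=cv2.resize(d['image'][170:280,170:320],(600,440),interpolation=2)
cv2.imwrite('pics/m12.png',can[:,:,::-1]); plan([])
E
```

```text
now [ 0.6604 -0.023   0.324 ] t 41.77 open 0.0146 F [12.3 -1.3 20.2]
```

View pics/m12.png

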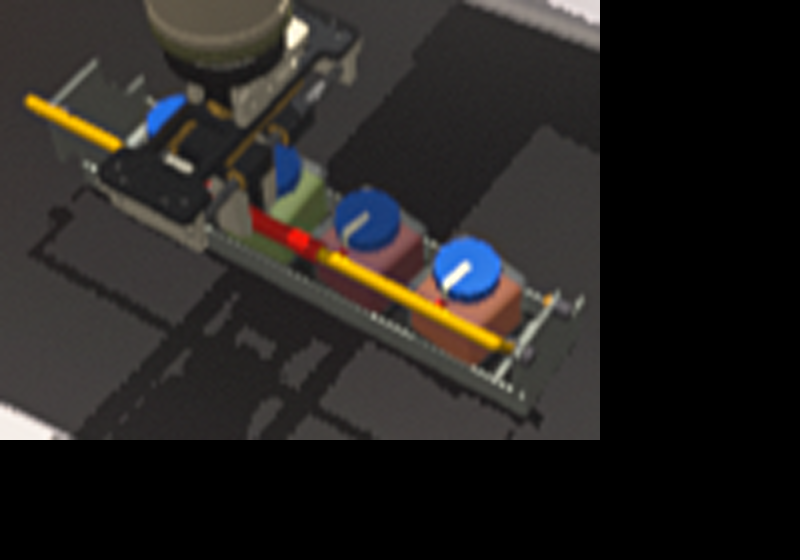

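Call:
arm_command([
  [0, 0.01, -0.018, 0, 0, 0],
  [0, 0.02, -0.036, 0, 0, 0],
  [0, 0.02, -0.036, 0, 0, 0],
  [0, 0.02, -0.036, 0, 0, 0],
  [0, 0.02, -0.036, 0, 0, 0],
])

```text
t: 42.4
tool_pos: [0.6617, -0.0231, 0.3252]
orientation: [2.311, 2.12, 0.007]
force: [6.4, -0.8, 3.9]
opening: 0.0145
gripper_force: 12.0
```

```bash
python3 - <<'E'
from h import *
s=read_state(); p=s['tool_pos']; ax=np.array([np.cos(CY),np.sin(CY)]); x=(p[:2]-CC)@ax
th0=np.arccos((.05-x)/.05); print('F',s['force'],'carrier x',x,'z',p[2],'theta',th0, 'bar z',.098+.05*np.sin(th0))
th=np.r_[np.linspace(th0,.45,9),.3]; P=np.c_[.05-.05*np.cos(th),.098+.05*np.sin(th)]
for k in range(0,len(P)-1,4):
    for j in range(k+1,min(k+5,len(P))): print(k//4,round(th[j],2),np.round((P[j]-P[k])*[1,-1]/.2,3))
E
```

```text
F [ 6.35554131 -0.75419022  3.89908868] carrier x 0.07378465368962711 z 0.3252488664768225 theta 2.066548122648251 bar z 0.141980566718319
0 1.86 [-0.047 -0.019]
0 1.66 [-0.096 -0.029]
0 1.46 [-0.146 -0.029]
0 1.26 [-0.196 -0.018]
1 1.06 [-0.046  0.02 ]
1 0.85 [-0.087  0.049]
1 0.65 [-0.122  0.086]
1 0.45 [-0.148  0.129]
2 0.3 [-0.014  0.035]
```

Call:
arm_command([
  [0, -0.047, -0.019, 0, 0, 0],
  [0, -0.096, -0.029, 0, 0, 0],
  [0, -0.146, -0.029, 0, 0, 0],
  [0, -0.196, -0.018, 0, 0, 0],
  [0, -0.196, -0.018, 0, 0, 0],
])

```text
t: 43.02
tool_pos: [0.6216, -0.0195, 0.3287]
orientation: [2.312, 2.122, 0.005]
force: [-0.3, 0.4, 8.7]
opening: 0.0149
gripper_force: 12.0
```

Call:
arm_command([
  [0, -0.046, 0.018, 0, 0, 0],
  [0, -0.087, 0.045, 0, 0, 0],
  [0, -0.122, 0.08, 0, 0, 0],
  [0, -0.148, 0.123, 0, 0, 0],
  [0, -0.148, 0.123, 0, 0, 0],
])

```text
t: 43.65
tool_pos: [0.5909, -0.0169, 0.2994]
orientation: [-2.314, -2.123, 0.001]
force: [7.9, 0.8, -4.5]
opening: 0.0146
gripper_force: 12.0
```

```bash
python3 - <<'E'
from h import *
d=snap('scene','s13')
can=np.zeros((560,800,3),np.uint8); can[:440,:600]=cv2.resize(d['image'][170:280,170:320],(600,440),interpolation=2)
cv2.imwrite('pics/m13.png',can[:,:,::-1]); s=read_state(); p=s['tool_pos']; ax=np.array([np.cos(CY),np.sin(CY)]); print((p[:2]-CC)@ax,p[2],s['force'])
E
```

```text
0.002767876454052701 0.2994381695759073 [ 7.08471855  0.44471879 -4.18232106]
```

View pics/m13.png

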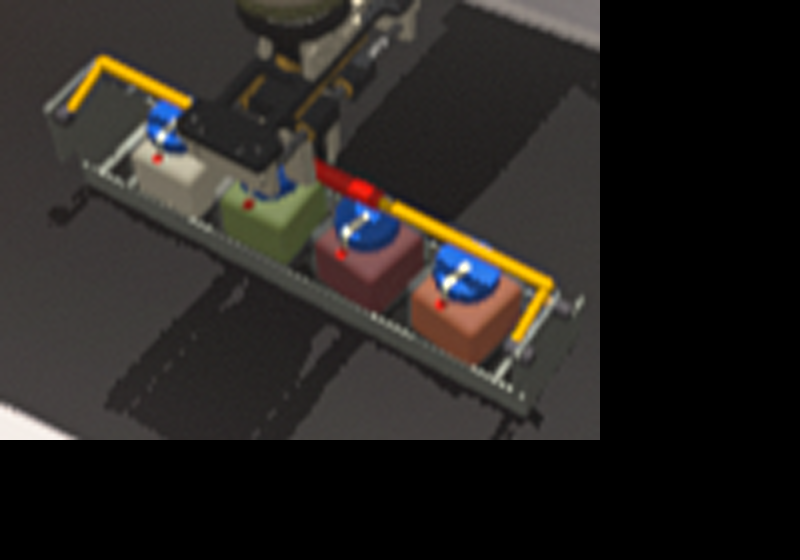

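Call:
arm_command([
  [0, 0, 0, 0, 0, 0],
  [0, 0, 0, 0, 0, 0],
  [0, 0, 0, 0, 0, 0],
  [0, 0, -0.1, 0, 0, 0],
  [0, 0, -0.2, 0, 0, 0],
], fingers=0.14)

```text
t: 44.32
tool_pos: [0.5917, -0.0171, 0.3435]
orientation: [2.314, 2.124, 0.001]
force: [0.2, 0.1, 0.0]
opening: 0.0403
gripper_force: 0.0
```

Call:
arm_command([
  [0, -0.01, 0, 0, 0, 0],
  [0, -0.01, 0, 0, 0, 0],
  [0, -0.01, 0, 0, 0, 0],
  [0, -0.01, 0, 0, 0, 0],
  [0, -0.01, 0, 0, 0, 0],
], fingers=1, force=30)

```text
t: 44.95
tool_pos: [0.5895, -0.0169, 0.3411]
orientation: [-2.314, -2.124, 0.001]
force: [-0.5, 0.8, 0.1]
opening: 0.0008
gripper_force: 0.0
```

```bash
python3 - <<'E'
from h import *
s=read_state(); p=s['tool_pos']; ax=np.array([np.cos(CY),np.sin(CY)]); print((p[:2]-CC)@ax,p,s['force'],s['opening'])
E
```

```text
0.0013225665185137435 [ 0.58952161 -0.01686749  0.34105584] [-0.53895699  0.80419717  0.11223318] 0.0008362110969669811
```

Call:
arm_command([
  [0, 0, 0.08, 0, 0, 0],
  [0, 0, 0.12, 0, 0, 0],
  [0, 0, 0.15, 0, 0, 0],
  [0, 0, 0.18, 0, 0, 0],
  [0, 0, 0.2, 0, 0, 0],
])

```text
t: 45.58
tool_pos: [0.5892, -0.0168, 0.303]
orientation: [-2.314, -2.123, 0.002]
force: [-10.8, 1.3, 14.5]
opening: 0.0004
gripper_force: 7.1
```

Call:
arm_command([
  [0, 0, 0.01, 0, 0, 0],
  [0, 0, 0.02, 0, 0, 0],
  [0, 0, 0.03, 0, 0, 0],
  [0, 0, 0.04, 0, 0, 0],
  [0, 0, 0.05, 0, 0, 0],
])

```text
t: 46.2
tool_pos: [0.5897, -0.0169, 0.2916]
orientation: [2.315, 2.124, 0.0]
force: [-5.7, -0.0, 13.6]
opening: 0.0005
gripper_force: 7.0
```

Call:
arm_command([
  [0, 0, 0.005, 0, 0, 0],
  [0, 0, 0.01, 0, 0, 0],
  [0, 0, 0.015, 0, 0, 0],
  [0, 0, 0.015, 0, 0, 0],
  [0, 0, 0.015, 0, 0, 0],
])

```text
t: 46.82
tool_pos: [0.5898, -0.0169, 0.2914]
orientation: [2.314, 2.124, 0.001]
force: [-11.4, 1.5, 21.8]
opening: 0.0004
gripper_force: 11.0
```

Call:
arm_command([
  [0, 0, -0.1, 0, 0, 0],
  [0, 0, -0.25, 0, 0, 0],
  [0, 0, -0.4, 0, 0, 0],
  [0, 0, -0.4, 0, 0, 0],
  [0, 0, -0.4, 0, 0, 0],
])

```text
t: 47.45
tool_pos: [0.5895, -0.0169, 0.3678]
orientation: [-2.315, -2.124, 0.001]
force: [-0.6, 0.7, -0.6]
opening: 0.0002
gripper_force: 0.0
```

Call:
arm_command([
  [-0.1, -0.3, 0, 0, 0, 0],
  [-0.2, -0.6, 0, 0, 0, 0],
  [-0.3, -0.9, 0, 0, 0, 0],
  [-0.3, -0.9, 0, 0, 0, 0],
  [-0.3, -0.9, 0, 0, 0, 0],
])

```text
t: 48.08
tool_pos: [0.4052, -0.0613, 0.3681]
orientation: [2.315, 2.123, 0.001]
force: [0.1, -0.1, 0.4]
opening: 0.0003
gripper_force: 0.0
```

```bash
python3 - <<'E'
from h import *
d=snap('scene','s14');c=snap('top','t14'); q=[]
for cc,(a,b,l,r) in((c,(160,225,240,370)),(d,(170,280,170,330))):
    h=cv2.cvtColor(cc['image'],cv2.COLOR_RGB2HSV)[a:b,l:r].astype(int); m=((h[:,:,0]<5)|(h[:,:,0]>174))&(h[:,:,1]>150)&(h[:,:,2]>100)
    k,lab,st,ce=cv2.connectedComponentsWithStats(m.astype(np.uint8)); i=1+st[1:,4].argmax(); ys,xs=np.where(lab==i); rc=cv2.minAreaRect(np.c_[xs,ys].astype(np.float32)); q.append((cc,rc[0][0]+l,rc[0][1]+a))
p=tri(q); ax=np.array([np.cos(CY),np.sin(CY)]); print('bar carrier x,z',(p[:2]-CC)@ax,p[2])
can=np.zeros((600,800,3),np.uint8); can[:440,:600]=cv2.resize(d['image'][170:280,170:320],(600,440),interpolation=2); can[445:595,:600]=cv2.resize(c['image'][182:212,240:360],(600,150),interpolation=2)
cv2.imwrite('pics/m14.png',can[:,:,::-1]); print(read_state()['force'])
E
```

```text
bar carrier x,z 0.001762563466368921 0.10635000321310879
[ 1.10787626 -0.29310555 -0.05392296]
```

View pics/m14.png

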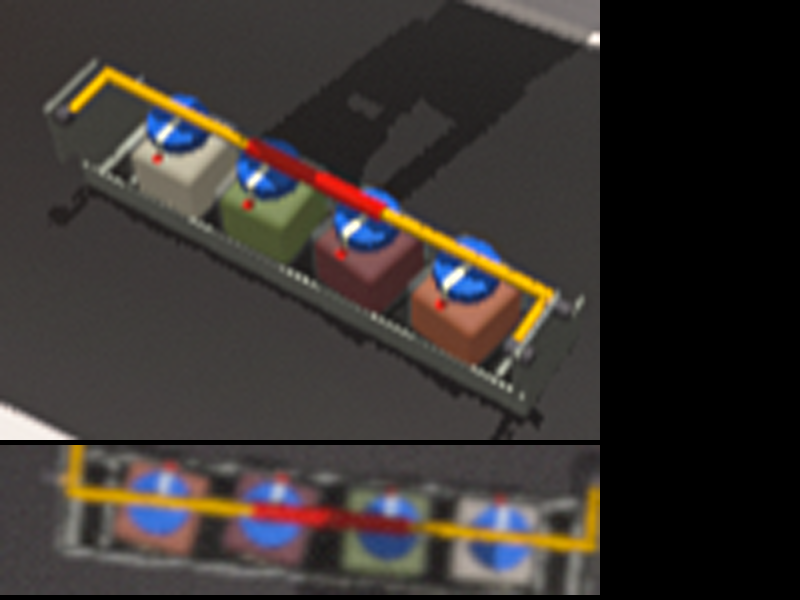

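```bash
python3 -c "
from plant import *
print(close_job())"
```

```text
the job is handed in; nothing more can be done
None
```

The job is handed in: all four jars (rice, split peas, kidney beans, red lentils) stand in the carrier, the two loose lids (kidney beans and red lentils) are tight, and the keeper bar is pressed shut onto its stop; `close_job()` gave no verdict, so this rests on the final pictures and the arm's readings.

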